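Pack the spice tins and seal the airtight tub

ROBOT

A 6-joint arm with a two-finger parallel gripper is mounted at the origin on the work surface. World frame = base frame: x ahead of the robot, y to its left, z up, the work surface at z = 0. Lengths are in mm, angles in rad, forces in N, time in s.
With the tool pointing down it reaches from about 350 to 925 mm from the base axis. Payload 6.4 kg.
Tool frame: the origin (TCP) lies between the finger pads; the fingertips stand 8 mm ahead of it and the grasp point (between the pads) lies 11 mm behind it; z points along the fingers, y is the direction in which the jaws open and shut (so a half turn about z gives the same grasp; the last joint's range is limited). The gripper opens to 94 mm and grips with 3 to 60 N. Pads are 16 mm wide; open, the fingers measure 119 mm over their backs; the gripper's body (75 mm by 177 mm) begins 78 mm behind the grasp point.
Start: joints at [1.057, 0.245, 1.558, -0, 1.339, -0.174], TCP at [216.642, 612.846, 213.455] pointing down, gripper open.
Joint ranges: [-3.13, 3.13], [-1.02, 2.26], [0.13, 2.54], [-0.95, 4.09], [0.21, 2.88], [-2.74, 2.74]. Speed limits (rad/s): [2.57, 2.57, 3.14, 3.14, 3.14, 3.14].

INTERFACE

Orientations are given as a unit quaternion [w, x, y, z].
In Python, from rig import ctrl gives the robot as it stands.
- The arm moves only by the tool carry_out, never from a script. Its argument "motion" is a list of rows, each a list of 2 entries, a list of its own where there are three numbers: the shift along the tool's x, y, z in cm, then the turn, a rotation vector about the tool's x, y, z in rad. In form: [[[tx, ty, tz], [ax, ay, az]], ...]. A call has 1 to 12 rows; each row is the pose to reach, as a shift and turn from the pose measured when the call began, along the tool's axes at that moment; what a row does not reach only later rows make up. A row lasts 1/12 s, in which the tool goes at most 41.7 mm and 7.16 degrees, less where a joint would pass 70% of its speed; a pose out of reach is approached as far as the arm can. A call with a gripper value outside its range is refused whole. "gripper" is the opening, from 0 (shut) to 1 (fully open), set as the call begins (left out, the last holds). The fingers move at their own pace and stop on an object; the grip force is fixed at half the most. Time passes only in rows, so rows that repeat a pose let the fingers close. It gives the time, the measured TCP pose, the force and the opening at its end, in the units of the state.
- ctrl.get_state(): the state, without advancing time (a new reading comes with each control period).
- ctrl.camera(name): name is "scene" or "top" or "wrist"; returns a dict with "image" (480x640x3 uint8, red, green, blue), "K" (3x3 intrinsics, pixels), "position" and "orientation" of the camera in the world. Camera axes: x right, y up, looking along -z (the intrinsics and any distortion apply to the point x, -y, -z); pixel columns grow to the right and rows downward; lengths in mm; the calibration is good to about 2 mm. A picture is of the moment at which its call begins. There is no depth.
- ctrl.job_done(): hands the job in, once; it reports no verdict.
The state is a dict: "time": time; "joint_positions": joint angles; "joint_velocities": joint speeds; "tau": joint torques, N m; "tool_pos": TCP position; "tool_rot": TCP orientation; "contact_force": force on the tool from outside, world axes, zero at the start; "wrist_torque": the same for the moment, N m; "grip_width": finger opening in mm.
Only numpy, scipy, OpenCV 4.12 (cv2) and the standard library are available. Lean on these libraries where they do the work, as an engineer would, in place of code of your own. Each camera call takes 0.05 s, during which the arm holds its last target.

TASK

Put every square spice tin that is out on the ledge into the white tub, then lay on it, squarely, the one of the three lids that fits. Press the lid down point by point round its edge, at the corners and the middles of the long sides (a finger's push at each, not one hard push in the middle of the lid), until the gasket is fully home all round and the lid sits flush on the rim; leave everything else where it is.

Things in the scene. Friction and masses are not known exactly. Their poses are not given: they have to be found in the camera images.
- tub: white stoneware airtight tub, open on top, fixed to the ledge. Rim 184 (x) x 116 (y) mm outside, 12 mm wide, 84 mm above the ledge; inside 160 x 92 mm, floor 6 mm up. A dark gasket in six segments, one at each corner and one midway along each long side, stands 6 mm proud of the rim until pressed. Origin: centre of its underside, x along its long side (roughly away from the robot), y left, z up.
- seal_ml (a joint): how far the middle left segment of the tub's gasket is pressed down, m: about 0 standing 6 mm proud, 0.006 home, flush with the rim. It bears at x 0, y +52 mm in the tub's frame. Yields at about 8 N, stays where it is left; the lid's weight does not move it. While both corners beside it still stand they share the push: press those first. A push mid-lid would have to drive all six, 48 N.
- seal_mr (a joint): how far the middle right segment of the tub's gasket is pressed down, m: about 0 standing 6 mm proud, 0.006 home, flush with the rim. It bears at x 0, y -52 mm in the tub's frame. Yields at about 8 N, stays where it is left; the lid's weight does not move it. While both corners beside it still stand they share the push: press those first. A push mid-lid would have to drive all six, 48 N.
- seal_nl (a joint): how far the near left corner segment of the tub's gasket is pressed down, m: about 0 standing 6 mm proud, 0.006 home, flush with the rim. It bears at x -86, y +52 mm in the tub's frame. Yields at about 8 N, stays where it is left; the lid's weight does not move it. A push mid-lid would have to drive all six, 48 N.
- seal_nr (a joint): how far the near right corner segment of the tub's gasket is pressed down, m: about 0 standing 6 mm proud, 0.006 home, flush with the rim. It bears at x -86, y -52 mm in the tub's frame. Yields at about 8 N, stays where it is left; the lid's weight does not move it. A push mid-lid would have to drive all six, 48 N.
- seal_fl (a joint): how far the far left corner segment of the tub's gasket is pressed down, m: about 0 standing 6 mm proud, 0.006 home, flush with the rim. It bears at x +86, y +52 mm in the tub's frame. Yields at about 8 N, stays where it is left; the lid's weight does not move it. A push mid-lid would have to drive all six, 48 N.
- seal_fr (a joint): how far the far right corner segment of the tub's gasket is pressed down, m: about 0 standing 6 mm proud, 0.006 home, flush with the rim. It bears at x +86, y -52 mm in the tub's frame. Yields at about 8 N, stays where it is left; the lid's weight does not move it. A push mid-lid would have to drive all six, 48 N.
- lid_mid: the middle-sized of three look-alike olive-wood lids, lying flat: plate 184 (x) x 116 (y) x 7 mm, under it a rubber plug 150 x 82 x 8 mm, on top a dark bar handle 80 (along x) x 20 x 36 mm. Origin: centre of the plug's underside, z up; plate 8 to 15 mm, handle 15 to 51 mm above it. It fits the tub: plate as large as the rim, plug 5 mm play all round. Rigid, 340 g.
- tub_rim (a point): centre of the tub's mouth, level with the rim, 84 mm above the tub's origin. The fitting lid, laid on, rests on the standing gasket with its origin 2 mm below this point (82 mm over the tub's origin); pressed home, 8 mm below (76 mm), the top of its plate 7 mm above. Pressing one corner tips the lid and may lift the opposite one 12 mm.
- lid_small: the smallest of three look-alike olive-wood lids, lying flat: plate 168 (x) x 100 (y) x 7 mm, under it a rubber plug 134 x 66 x 8 mm, on top a dark bar handle 80 (along x) x 20 x 36 mm. Origin: centre of the plug's underside, z up; plate 8 to 15 mm, handle 15 to 51 mm above it. Too small; stays where it lies.
- lid_large: the largest of three look-alike olive-wood lids, lying flat: plate 200 (x) x 132 (y) x 7 mm, under it a rubber plug 166 x 98 x 8 mm, on top a dark bar handle 80 (along x) x 20 x 36 mm. Origin: centre of the plug's underside, z up; plate 8 to 15 mm, handle 15 to 51 mm above it. Too large; stays where it lies.
- tin0: square aluminium spice tin, 32 x 32 x 60 mm, closed, about 120 g, at the start upright on the ledge. Origin: its centre, z along its 60 mm height. All are alike; two to four are there. In the tub there is room for four standing in a row along its long side (about 39 mm apart), and for a tin in any posture that rests on its floor.
- tin1: square aluminium spice tin, 32 x 32 x 60 mm, closed, about 120 g, at the start upright on the ledge. Origin: its centre, z along its 60 mm height. All are alike; two to four are there. In the tub there is room for four standing in a row along its long side (about 39 mm apart), and for a tin in any posture that rests on its floor.
- tin2: square aluminium spice tin, 32 x 32 x 60 mm, closed, about 120 g, at the start upright on the ledge. Origin: its centre, z along its 60 mm height. All are alike; two to four are there. In the tub there is room for four standing in a row along its long side (about 39 mm apart), and for a tin in any posture that rests on its floor.
- tin3: square aluminium spice tin, 32 x 32 x 60 mm, closed, about 120 g, at the start upright on the ledge. Origin: its centre, z along its 60 mm height. All are alike; two to four are there. In the tub there is room for four standing in a row along its long side (about 39 mm apart), and for a tin in any posture that rests on its floor.
- diffusers: stack of three round aluminium tagine diffusers, 176 mm across, 42 mm high; bystander. Origin: centre of underside.
- lemon_jar: lidded blue ceramic preserved-lemon jar, 108 mm across, 160 mm high; bystander. Origin: centre of underside.
- tongs: steel tongs 230 mm long, 75 mm wide, 16 mm high, lying along their x; bystander. Origin: underside, mid-length.
- spoon: olive-wood tasting spoon 170 mm long, 44 mm wide, 10 mm high, lying along its x; bystander. Origin: underside, mid-length.
- timer: white plastic timer dial, 72 mm across, 41 mm high; bystander. Origin: centre of underside.
- mortar: brass mortar, 80 mm across, 62 mm high; bystander. Origin: centre of underside.
Not all that is in view belongs to the job. What is shaped like the tin2 but blue is not meant.

How it is judged (in metres and radians):
On the way, in this order (a step that is already met when the one before it is completed fails the run):
1. every tin that is present lies or stands on the floor of the tub (x of tin0 in the frame of tub between -0.08 and 0.08 m and y of tin0 in the frame of tub between -0.046 and 0.046 m and z of tin0 in the frame of tub between 0.005 and 0.05 m and x of tin1 in the frame of tub between -0.08 and 0.08 m and y of tin1 in the frame of tub between -0.046 and 0.046 m and z of tin1 in the frame of tub between 0.005 and 0.05 m and x of tin2 in the frame of tub between -0.08 and 0.08 m and y of tin2 in the frame of tub between -0.046 and 0.046 m and z of tin2 in the frame of tub between 0.005 and 0.05 m and x of tin3 in the frame of tub between -0.08 and 0.08 m and y of tin3 in the frame of tub between -0.046 and 0.046 m and z of tin3 in the frame of tub between 0.005 and 0.05 m), for 0.2 s.
2. the fitting lid lies squarely on the tub, its plug in the mouth (horizontal distance between lid_mid and tub below 0.009 m and angle between the x axis of lid_mid and the x axis of tub, either way round below 0.08 rad and z of lid_mid in the frame of tub below 0.0875 m and angle between lid_mid's own z axis and vertical below 0.12 rad), for 0.2 s.
3. the seal is pressed point by point: some corner is home while the one diagonally opposite still stands (((value of joint seal_nl above 0.0045 m and value of joint seal_fr below 0.0035 m) or (value of joint seal_fr above 0.0045 m and value of joint seal_nl below 0.0035 m) or (value of joint seal_nr above 0.0045 m and value of joint seal_fl below 0.0035 m) or (value of joint seal_fl above 0.0045 m and value of joint seal_nr below 0.0035 m))).
At the end, for the whole second after the job is handed in: all present tins are inside the tub on its floor; the middle-sized lid is on it, centred within 9 mm and aligned within 0.08 rad, at rest, level within 0.02 rad and within 2.5 mm of fully down; every gasket segment is pressed at least 4.5 of its 6 mm (all of step 1 and horizontal distance between lid_mid and tub below 0.009 m and angle between the x axis of lid_mid and the x axis of tub, either way round below 0.08 rad and z of lid_mid in the frame of tub below 0.0785 m and angle between lid_mid's own z axis and vertical below 0.02 rad and linear speed of lid_mid below 0.02 m/s and value of joint each of seal_ml, seal_mr, seal_nl, seal_nr, seal_fl, seal_fr above 0.0045 m); the robot touches nothing.
It fails at once if another lid or a bystander is moved by more than 4 cm (distance of any of lid_small, lid_large, diffusers, lemon_jar, tongs, spoon, timer, mortar from where it was at the start of the episode above 0.04 m).
Of tin0, tin1, tin2, tin3 only 2 to 4 are there at a start; the rules pass over those that are not, and their reading is None.
At some moment in a run one of tin0, tin1, tin2, tin3 may be knocked a few centimetres aside while the robot is not near it.
Once in a run the grip may slacken for a moment while it holds something.
It also fails if it takes over 208 s, if anything falls off the work surface, if the arm or the gripper's body presses on something with over 40 N, if the wrist force passes 120 N, or if a joint passes its speed limit or range.

## Working session

There is one attempt and no reset: what is moved stays moved. The work goes in short steps, Python scripts to look and compute and a tool call to move; the robot and the scene stay as the last step left them, time stands still between calls to the robot, and variables do not carry over. Pictures are saved under pics/ and viewed, and the job is handed in when it is done.

Besides the shell and the picture viewer there is one more tool, called after "Emit:" as name(argument=value, ...), one argument or row to a line, values as JSON. carry_out: Moves the arm, as the interface text tells. Its arguments: {"type":"object","properties":{"motion":{"type":"array"},"gripper":{"type":"number"}},"required":["motion"]}

```bash
ls; mkdir -p pics; python3 - <<'E'
from rig import ctrl
import cv2
s=ctrl.get_state();print(s)
for n in("scene","top","wrist"):
    c=ctrl.camera(n);print(n,c["K"],c["position"],c["orientation"],[k for k in c])
    cv2.imwrite(f"pics/{n}0.png",c["image"][:,:,::-1])
E
```

```text
pics
{'time': 0.0, 'joint_positions': array([ 1.05688444e+00,  2.45809103e-01,  1.55897178e+00,  1.56753711e-05,
        1.33867546e+00, -1.74113254e-01]), 'joint_velocities': array([ 0.00010577,  0.00223596, -0.00119196, -0.00084751, -0.00243411,
       -0.00059618]), 'tau': array([ 5.45098028e-04, -4.15838850e+01, -3.14603412e+01,  6.84811547e-02,
        3.32889031e-02, -1.25645151e-04]), 'tool_pos': array([216.36015121, 612.33576113, 212.37121775]), 'tool_rot': array([-3.21460424e-04,  1.69084829e-01,  9.85601061e-01, -8.74676980e-04]), 'contact_force': array([ 0.5559882 ,  0.11987148, -0.30954817]), 'wrist_torque': array([-0.01242956, -0.03773851, -0.00204692]), 'grip_width': 94.1190600166235}
scene [[511.5380121    0.         321.81112246]
 [  0.         511.5380121  240.19746351]
 [  0.           0.           1.        ]] [1066.47145699 -569.86236419  797.83194853] [0.85684102 0.34742152 0.14763423 0.35117787] ['image', 'K', 'position', 'orientation']
top [[500.39158105   0.         321.97009392]
 [  0.         500.39158105 242.68596524]
 [  0.           0.           1.        ]] [ 320.75482059  -77.60240595 1304.8258462 ] [-0.69993932 -0.0729962   0.07543081  0.70644653] ['image', 'K', 'position', 'orientation']
wrist [[384.39071649   0.         319.70797864]
 [  0.         384.39071649 241.6286478 ]
 [  0.           0.           1.        ]] [154.56929495 633.75982821 383.70256751] [ 0.81129299 -0.09397745 -0.06561255  0.5732948 ] ['image', 'K', 'position', 'orientation']
```

View pics/top0.png

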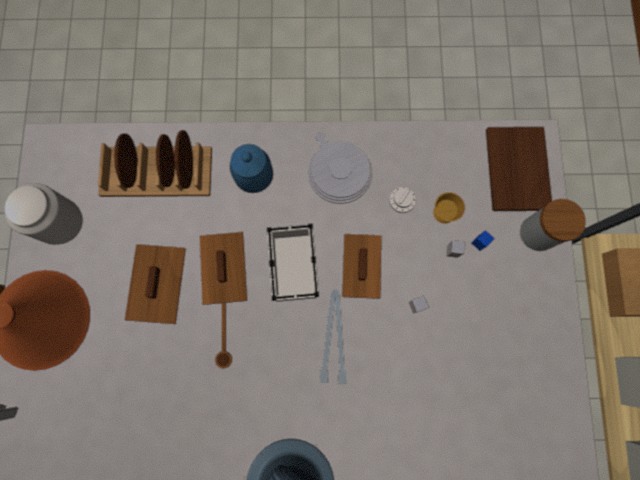

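View pics/scene0.png

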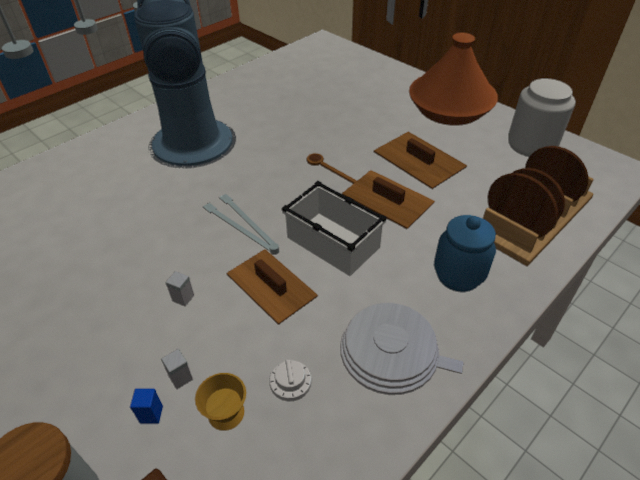

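View pics/wrist0.png

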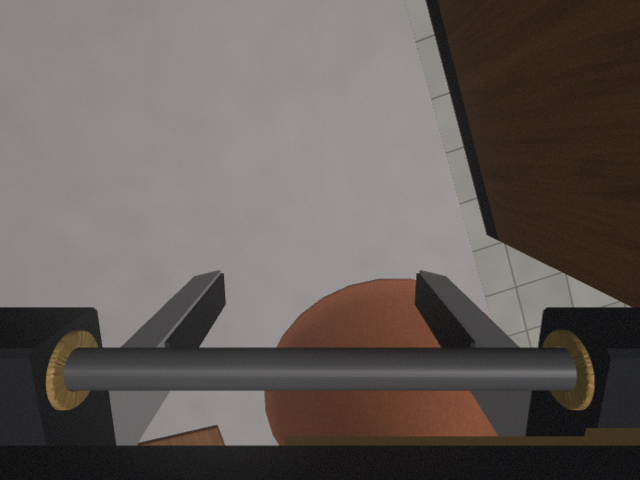

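The top view shows two grey tins, at (456,249) and (418,304), and a blue decoy at (483,240). The tub is at (293,263). The lids are at (155,284), which looks largest, (222,268) and (362,266). I'll measure these and look at enlarged crops.

```bash
cat > h.py <<'E'
import numpy as np, cv2
from scipy.spatial.transform import Rotation as R
from rig import ctrl
def Rm(q): return R.from_quat([q[1],q[2],q[3],q[0]]).as_matrix()
def ray(c,u,v):
    K=c["K"]; d=np.array([(u-K[0,2])/K[0,0],-(v-K[1,2])/K[1,1],-1.]); return Rm(c["orientation"])@d
def plane(c,u,v,z):
    d=ray(c,u,v);p=np.array(c["position"]);return p+d*(z-p[2])/d[2]
def proj(c,P):
    q=Rm(c["orientation"]).T@(np.array(P)-c["position"]);K=c["K"]
    return np.array([K[0,0]*q[0]/-q[2]+K[0,2],K[1,1]*q[1]/q[2]+K[1,2]])
def tri(c1,a,c2,b):
    d1=ray(c1,*a);d2=ray(c2,*b);A=np.stack([d1,-d2],1);
    t=np.linalg.lstsq(A,np.array(c2["position"])-c1["position"],rcond=None)[0]
    p=c1["position"]+t[0]*d1;q=c2["position"]+t[1]*d2;return (p+q)/2,np.linalg.norm(p-q)
def save(n,im,s=1): cv2.imwrite(f"pics/{n}.png",cv2.resize(im,None,fx=s,fy=s,interpolation=cv2.INTER_CUBIC)[:,:,::-1])
E
python3 - <<'E'
from h import *
import pickle
c={n:ctrl.camera(n) for n in("top","scene")}
pickle.dump(c,open("c0.pkl","wb"))
t=c["top"]["image"]
a=t[220:320,400:520];b=t[215:335,110:400]
save("tins0",a,5);save("lids0",b,2.75)
save("scz",c["scene"]["image"][250:450,100:330],3)
for u,v,z in[(456,249,30),(418,304,30),(483,240,30),(293,263,84),(155,284,15),(222,268,15),(362,266,15)]:print(u,v,plane(c["top"],u,v,z).round(1))
E
```

```text
456 249 [ 572.9 -431.6   30. ]
418 304 [ 431.4 -325.7   30. ]
483 240 [ 596.2 -503.7   30. ]
293 263 [530.6 -11.   84. ]
155 284 [490.6 349.7  15. ]
222 268 [530.9 177.8  15. ]
362 266 [ 532.9 -187.3   15. ]
```

View pics/tins0.png

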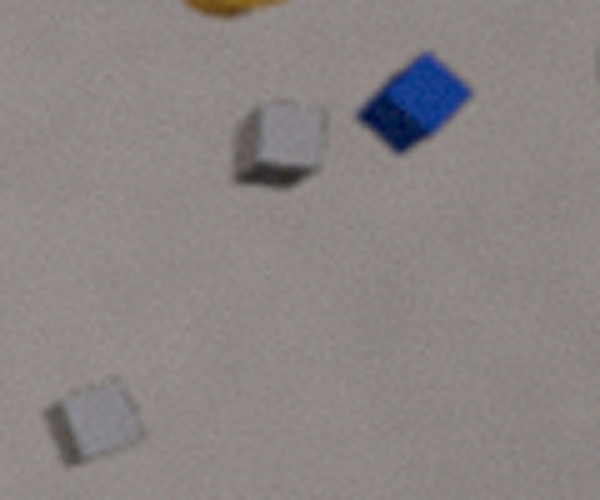

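View pics/lids0.png

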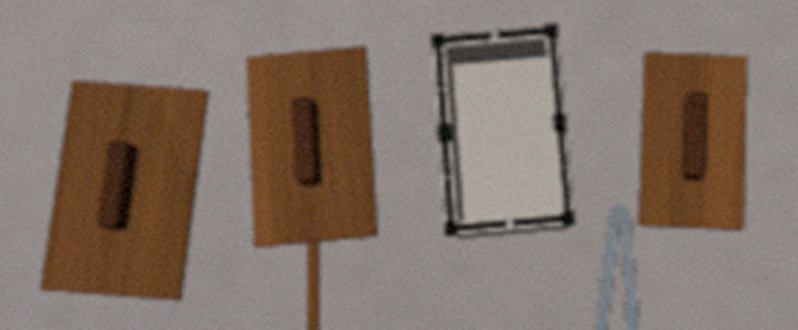

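View pics/scz.png

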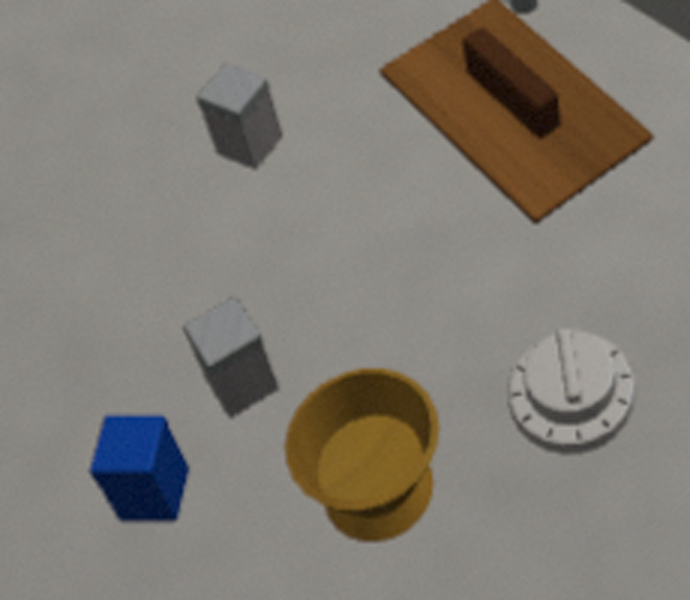

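```bash
cat > m.py <<'E'
from h import *
import pickle
c=pickle.load(open("c0.pkl","rb"))["top"]
def rect(mask,z,name,off=(0,0)):
    cs,_=cv2.findContours(mask.astype(np.uint8),cv2.RETR_EXTERNAL,cv2.CHAIN_APPROX_NONE)
    k=max(cs,key=cv2.contourArea)
    P=np.array([plane(c,u+off[0],v+off[1],z)[:2] for u,v in k[:,0]]).astype(np.float32)
    r=cv2.minAreaRect(P)
    print(name,cv2.contourArea(k),np.round(r[0],1),np.round(r[1],1),round(r[2],1));return k,r
if __name__=="__main__":
    im=c["image"].astype(int);im2=cv2.resize(c["image"],None,fx=1,fy=1)
    hsv=cv2.cvtColor(c["image"],cv2.COLOR_RGB2HSV)
    wood=(hsv[...,1]>95)&(hsv[...,0]<20)
    for n,(x0,x1,y0,y1) in dict(large=(115,192,235,335),mid=(192,255,225,303),small=(335,390,228,305)).items():
        rect(wood[y0:y1,x0:x1],15,n,(x0,y0))
        hd=(hsv[...,2]<75)&(hsv[...,1]>80);rect(hd[y0+12:y1-12,x0+12:x1-12],51,n+" handle",(x0+12,y0+12))
    dark=(hsv[...,2]<60)
    rect(dark[218:306,260:325],90,"tub gasket",(260,218))
    g=cv2.GaussianBlur(c["image"],(0,0),.7);
    print(g[240:260:2,446:470:2,1]); print(g[294:316:2,406:432:2,1])
E
python3 m.py
```

```text
large 3650.0 [492.6 349.6] [129.3 197.2] 85.3
large handle 298.5 [491.2 343.4] [28.1 81.3] 86.2
mid 2859.5 [532.4 176.3] [181.2 113.5] 4.6
mid handle 236.0 [529.3 172.5] [81.2 23.7] 6.1
small 2217.5 [ 534.6 -186.5] [ 97.2 165.3] 86.8
small handle 217.0 [ 531.1 -184.3] [20.3 80.1] 88.4
tub gasket 23.5 [527.6  40.3] [30.   9.8] 0.7
[[135 137 133 130 129 124 127 136 132 132 132 135]
 [133 133 110 117 133 133 130 133 130 123 132 135]
 [132 112  93 116 132 130 132 132 132 121 130 134]
 [125  98  92 115 131 132 131 133 132 123 130 134]
 [119  95  93 117 133 132 133 131 130 126 132 134]
 [120  93  94 122 133 133 131 131 130 129 134 133]
 [117  92  84  87 100 112 116 119 124 127 135 136]
 [113  77  56  48  52  54  56  73 103 126 135 135]
 [118  91  79  72  65  59  71 109 132 135 136 135]
 [137 134 133 130 124 119 128 136 135 135 135 134]]
[[139 138 139 137 138 137 139 139 136 138 140 140 136]
 [140 140 140 138 138 135 133 133 127 131 138 137 138]
 [139 140 138 138 128 129 128 130 131 125 134 137 138]
 [138 137 122 120 132 133 132 131 132 130 124 135 137]
 [139 123  94  97 131 134 132 132 132 131 122 133 137]
 [137 129  97  90 121 132 133 133 133 129 129 129 136]
 [139 136 106  85 102 129 132 133 132 130 127 120 132]
 [139 137 122  90  90 123 132 132 129 127 123 128 134]
 [138 139 134 100  81 109 126 122 125 130 134 136 136]
 [138 139 136 115  94 109 128 135 136 138 137 139 138]
 [139 137 136 134 132 137 137 137 139 137 138 138 137]]
```

```bash
python3 - <<'E'
from h import *
import pickle
C=pickle.load(open("c0.pkl","rb"))
c=C["top"]
def f(pts,s,o,cam,z,n):
    P=np.array([plane(C[cam],o[0]+(x+.5)/s-.5,o[1]+(y+.5)/s-.5,z)[:2] for x,y in pts])
    d=np.linalg.norm(np.roll(P,-1,0)-P,axis=1)
    e=np.roll(P,-1,0)-P; print(n,P.mean(0).round(1),d.round(1),np.degrees(np.arctan2(e[:,1],e[:,0])).round(0))
f([(262,100),(326,103),(319,163),(255,158)],5,(400,220),"top",60,"A")
f([(62,402),(119,377),(143,434),(88,459)],5,(400,220),"top",60,"B")
f([(183,328),(235,297),(260,335),(205,365)],3,(100,250),"scene",60,"A sc")
f([(197,97),(229,63),(270,80),(238,115)],3,(100,250),"scene",60,"B sc")
f([(437,41),(552,31),(569,220),(451,231)],2.75,(110,215),"top",90,"tub")
f([(445,131),(559,123)],2.75,(110,215),"top",90,"tubm")
# wrist camera mount in tool frame
w=ctrl.camera("wrist");s=ctrl.get_state();Rt=Rm(s["tool_rot"])
print(Rt.T@(w["position"]-s["tool_pos"]),Rt.T@Rm(w["orientation"]))
E
```

```text
A [ 575.3 -428.1] [32.6 31.6 32.4 30.6] [-93. 170.  85. -10.]
B [ 430.8 -325.4] [31.4 30.2 30.4 30.5] [ -67. -160.  113.   22.]
A sc [ 572.8 -429. ] [31.6 30.5 32.  28.4] [  83.   -8. -101.  171.]
B sc [ 431.3 -325.1] [31.5 32.2 31.8 32.1] [ 107.   18.  -73. -162.]
tub [532.8  -9.5] [104.7 172.6 104.4 173. ] [ -85. -175.   95.    5.]
tubm [534.9  -9.4] [102.3 102.3] [-86.  94.]
[  65.47302027   -0.77242153 -171.07761318] [[-7.79422336e-04  9.73664560e-01  2.27984030e-01]
 [ 9.99999687e-01  7.90280352e-04  4.36614820e-05]
 [-1.37659662e-04  2.27983992e-01 -9.73664871e-01]]
```

```bash
cat >> h.py <<'E'
def go(x,y,z,ydeg=None):
    "shift (cm, tool axes) and rotvec from the present pose to TCP x,y,z mm pointing down with tool-y at ydeg"
    s=ctrl.get_state();Rt=Rm(s["tool_rot"])
    d=Rt.T@(np.array([x,y,z])-s["tool_pos"])/10
    if ydeg is None: Rn=Rt
    else:
        a=np.radians(ydeg);yy=np.array([np.cos(a),np.sin(a),0]);zz=np.array([0,0,-1.]);Rn=np.stack([np.cross(yy,zz),yy,zz],1)
    r=R.from_matrix(Rt.T@Rn).as_rotvec()
    print(f"t={s['time']:.1f} tcp={s['tool_pos'].round(1)} yd={np.degrees(np.arctan2(Rt[1,1],Rt[0,1])):.1f} w={s['grip_width']:.1f} F={s['contact_force'].round(1)} -> shift cm {d.round(2)} rot {r.round(3)} rows {max(np.linalg.norm(d)/4.17,np.degrees(np.linalg.norm(r))/7.16):.1f}")
E
python3 - <<'E'
from h import *
go(430,0,280,20)
go(431,-325,220,20)
import pickle
c=pickle.load(open("c0.pkl","rb"))["top"]
print(plane(c,449,205,62),plane(c,403,200,40),plane(c,251,168,160))
E
```

```text
t=0.3 tcp=[216.6 612.7 213.1] yd=70.5 w=93.9 F=[-0.5 -0.6 -0. ] -> shift cm [-40.54 -50.65  -6.67] rot [-0.001  0.     0.882] rows 15.6
t=0.3 tcp=[216.6 612.7 213.1] yd=70.5 w=93.9 F=[-0.5 -0.6 -0. ] -> shift cm [-51.47 -81.26  -0.65] rot [-0.001  0.     0.882] rows 23.1
[ 682.59139743 -412.21418084   62.        ] [ 703.74024863 -297.77061454   40.        ] [751.10039936  86.92655983 160.        ]
```

Emit:
carry_out(
  motion=[
    [[0,0,-3],[0,0,0]],
    [[0,-3,-6.7],[0,0,0]],
    [[-40.5,-50.6,-6.7],[0,0,0.88]],
    [[-40.5,-50.6,-6.7],[0,0,0.88]],
    [[-40.5,-50.6,-6.7],[0,0,0.88]],
    [[-40.5,-50.6,-6.7],[0,0,0.88]],
    [[-40.5,-50.6,-6.7],[0,0,0.88]],
    [[-40.5,-50.6,-6.7],[0,0,0.88]],
    [[-40.5,-50.6,-6.7],[0,0,0.88]],
    [[-40.5,-50.6,-6.7],[0,0,0.88]],
    [[-40.5,-50.6,-6.7],[0,0,0.88]],
    [[-40.5,-50.6,-6.7],[0,0,0.88]],
  ],
  gripper=0.65,
)

```text
time: 1.3
tool_pos: [355.2, 196.4, 279.0]
tool_rot: [0.0, 0.573, 0.82, 0.0]
contact_force: [0.6, -0.1, 0.3]
grip_width: 60.9
```

```bash
python3 -c "
from h import *
go(431,-325,200,20)"
```

```text
t=1.3 tcp=[355.2 196.4 279. ] yd=20.1 w=60.9 F=[ 0.6 -0.1  0.3] -> shift cm [-51.56 -10.85   7.92] rot [0.001 0.001 0.002] rows 12.8
```

Emit:
carry_out(
  motion=[
    [[-51.6,-10.8,7.9],[0,0,0]],
    [[-51.6,-10.8,7.9],[0,0,0]],
    [[-51.6,-10.8,7.9],[0,0,0]],
    [[-51.6,-10.8,7.9],[0,0,0]],
    [[-51.6,-10.8,7.9],[0,0,0]],
    [[-51.6,-10.8,7.9],[0,0,0]],
    [[-51.6,-10.8,7.9],[0,0,0]],
    [[-51.6,-10.8,7.9],[0,0,0]],
    [[-51.6,-10.8,7.9],[0,0,0]],
    [[-51.6,-10.8,7.9],[0,0,0]],
    [[-51.6,-10.8,7.9],[0,0,0]],
    [[-51.6,-10.8,7.9],[0,0,0]],
  ],
)

```text
time: 2.3
tool_pos: [426.4, -293.4, 205.0]
tool_rot: [0.001, 0.573, 0.82, 0.0]
contact_force: [0.8, 1.9, 0.4]
grip_width: 61.1
```

```bash
python3 -c "
from h import *
go(431,-325,200,20)
w=ctrl.camera('wrist');save('w1',w['image']);t=ctrl.camera('top');save('t1',t['image'])
go(431,-325,100,20);go(431,-325,34,20)
print(proj(w,[431,-325,60]))"
```

```text
t=2.3 tcp=[ 426.4 -293.4  205. ] yd=20.1 w=61.1 F=[0.8 1.9 0.4] -> shift cm [-3.12 -0.65  0.5 ] rot [0.001 0.001 0.002] rows 0.8
t=2.4 tcp=[ 426.  -295.3  203.6] yd=19.9 w=61.1 F=[-0.8  0.6 -0.2] -> shift cm [-2.98 -0.52 10.35] rot [-0.001 -0.001 -0.003] rows 2.6
t=2.4 tcp=[ 426.  -295.3  203.6] yd=19.9 w=61.1 F=[-0.8  0.6 -0.2] -> shift cm [-2.98 -0.52 16.95] rot [-0.001 -0.001 -0.003] rows 4.1
[312.31177007 266.76279165]
```

View pics/w1.png

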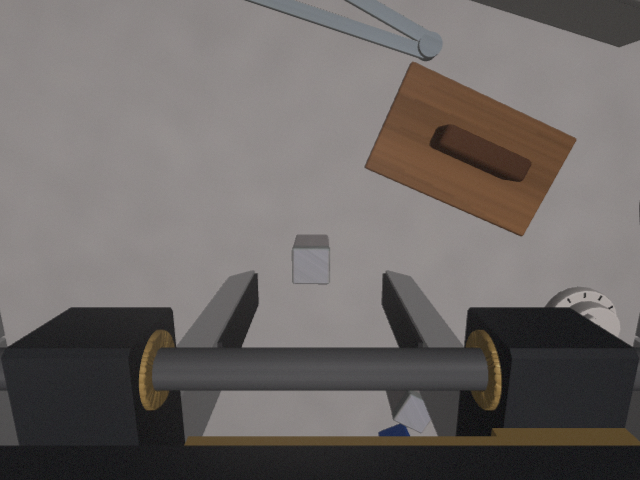

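View pics/t1.png

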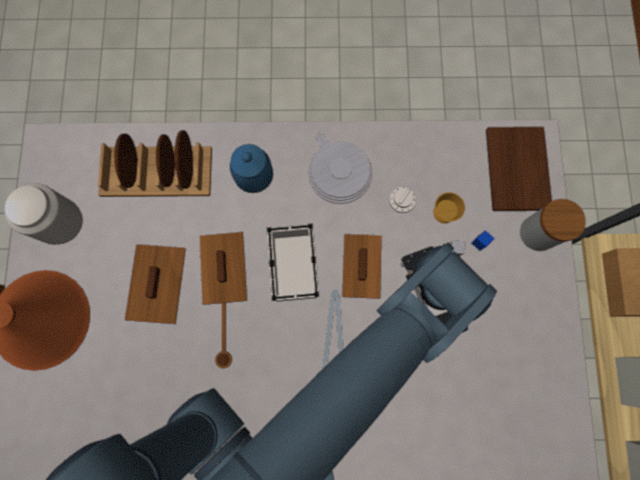

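The wrist view shows tin B's top face at (292–330, 248–284), centred at (311,266). My estimate projects to (312,267) and the face is square to the jaws, so I'm going down.

Emit:
carry_out(
  motion=[
    [[-3,-0.5,2],[0,0,0]],
    [[-3,-0.5,6],[0,0,0]],
    [[-3,-0.5,10],[0,0,0]],
    [[-3,-0.5,13],[0,0,0]],
    [[-3,-0.5,16.9],[0,0,0]],
    [[-3,-0.5,16.9],[0,0,0]],
    [[-3,-0.5,16.9],[0,0,0]],
    [[-3,-0.5,16.9],[0,0,0]],
  ],
)

```text
time: 3.07
tool_pos: [432.4, -325.8, 36.7]
tool_rot: [0.001, 0.574, 0.819, -0.0]
contact_force: [0.6, 0.1, -0.4]
grip_width: 60.9
```

Emit:
carry_out(
  motion=[
    [[0,0,0],[0,0,0]],
    [[0,0,0],[0,0,0]],
    [[0,0,0],[0,0,0]],
    [[0,0,0],[0,0,0]],
    [[0,0,0],[0,0,0]],
    [[0,0,0],[0,0,0]],
  ],
  gripper=0.2,
)

```text
time: 3.57
tool_pos: [432.7, -326.3, 37.7]
tool_rot: [0.001, 0.574, 0.819, -0.001]
contact_force: [-1.7, 0.3, 5.3]
grip_width: 31.7
```

```bash
python3 -c "
from h import *
go(431,-325,34,20)
w=ctrl.camera('wrist');save('w2',w['image'])
go(431,-325,180,20)"
```

```text
t=3.6 tcp=[ 432.7 -326.3   37.7] yd=19.9 w=31.7 F=[-1.7  0.3  5.3] -> shift cm [ 0.18 -0.11  0.37] rot [ 0.     0.003 -0.002] rows 0.1
t=3.6 tcp=[ 432.6 -326.3   37.7] yd=19.9 w=31.8 F=[-1.4  1.3  5.4] -> shift cm [  0.14  -0.1  -14.24] rot [ 0.     0.002 -0.002] rows 3.4
```

View pics/w2.png

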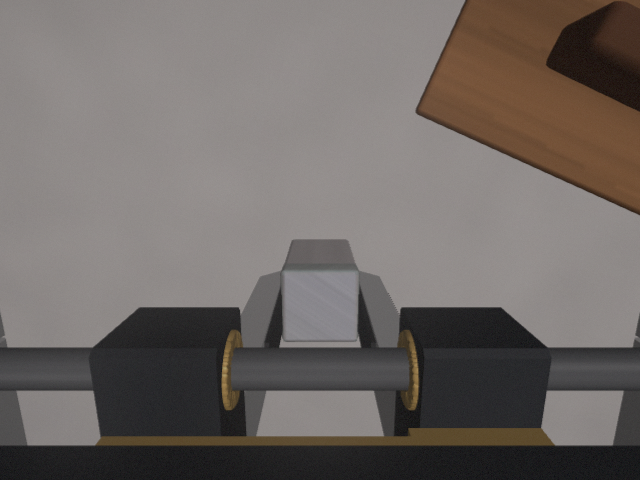

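Tin B is held (31.7 mm). Lifting it now.

Emit:
carry_out(
  motion=[
    [[0,0,-4],[0,0,0]],
    [[0,0,-8],[0,0,0]],
    [[0,0,-12],[0,0,0]],
    [[0,0,-15],[0,0,0]],
    [[0,0,-15],[0,0,0]],
    [[0,0,-15],[0,0,0]],
  ],
)

```text
time: 4.12
tool_pos: [433.1, -326.6, 189.1]
tool_rot: [0.003, 0.574, 0.819, -0.001]
contact_force: [-0.1, 0.4, -1.6]
grip_width: 31.9
```

```bash
python3 -c "
from h import *
go(571,-6,190,95)"
```

```text
t=4.1 tcp=[ 433.1 -326.6  189.1] yd=19.9 w=31.9 F=[-0.1  0.4 -1.6] -> shift cm [25.46 23.87 -0.19] rot [-0.002  0.006 -1.311] rows 10.5
```

Emit:
carry_out(
  motion=[
    [[4,3.8,0],[0,0,-0.12]],
    [[7,6.5,0],[0,0,-0.24]],
    [[10,9.4,0],[0,0,-0.36]],
    [[13,12.2,0],[0,0,-0.48]],
    [[16,15,0],[0,0,-0.6]],
    [[18.5,17.3,0],[0,0,-0.72]],
    [[20.5,19.2,0],[0,0,-0.84]],
    [[22.5,21,0],[0,0,-0.96]],
    [[24,22.5,0],[0,0,-1.08]],
    [[25,23.4,0],[0,0,-1.2]],
    [[25.4,23.9,0],[0,0,-1.31]],
    [[25.4,23.9,0],[0,0,-1.31]],
  ],
)

```text
time: 5.12
tool_pos: [570.1, -4.8, 184.8]
tool_rot: [-0.001, -0.045, 0.999, -0.002]
contact_force: [0.5, 0.2, -0.9]
grip_width: 31.7
```

```bash
python3 -c "
from h import *
go(571,-6,190,95)
w=ctrl.camera('wrist');save('w3',w['image'])
for p in [(40,0),(80,46),(80,-46),(-80,46),(-80,-46)]:
  a=np.radians(5);print(p,proj(w,[533+p[0]*np.cos(a)-p[1]*np.sin(a),-9.5+p[0]*np.sin(a)+p[1]*np.cos(a),84]).round())
go(571,-6,45,95)"
```

```text
t=5.1 tcp=[570.1  -4.8 184.8] yd=95.2 w=31.7 F=[ 0.5  0.2 -0.9] -> shift cm [-0.08 -0.13 -0.52] rot [-0.003 -0.002  0.003] rows 0.1
(40, 0) [319. 248.]
(80, 46) [380. 300.]
(80, -46) [258. 299.]
(-80, 46) [389.  72.]
(-80, -46) [250.  71.]
t=5.2 tcp=[570.   -5.7 185.1] yd=94.9 w=31.8 F=[-0.9 -0.9 -1.1] -> shift cm [-1.200e-01  1.000e-02  1.401e+01] rot [-0.004 -0.002 -0.002] rows 3.4
```

View pics/w3.png

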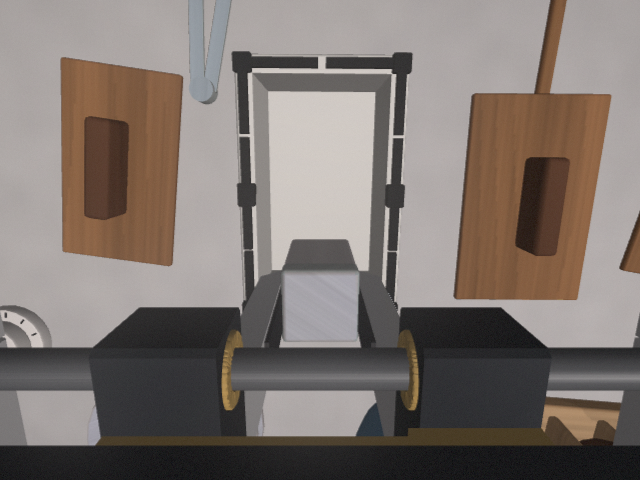

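The tub's inner mouth edge is at (250–390, 72), as predicted, with the tin centred over its far half. Lowering it in.

Emit:
carry_out(
  motion=[
    [[0,0,4],[0,0,0]],
    [[0,0,8],[0,0,0]],
    [[0,0,11],[0,0,0]],
    [[0,0,12],[0,0,0]],
    [[0,0,13],[0,0,0]],
    [[0,0,13.6],[0,0,0]],
    [[0,0,13.8],[0,0,0]],
    [[0,0,13.9],[0,0,0]],
    [[0,0,14],[0,0,0]],
    [[0,0,14],[0,0,0]],
  ],
)

```text
time: 6.0
tool_pos: [570.8, -6.3, 46.4]
tool_rot: [0.0, -0.043, 0.999, -0.002]
contact_force: [0.3, 0.3, -1.3]
grip_width: 32.0
```

Emit:
carry_out(
  motion=[
    [[0,0,0.2],[0,0,0]],
    [[0,0,0.3],[0,0,0]],
    [[0,0,0.4],[0,0,0]],
    [[0,0,0.4],[0,0,0]],
  ],
)

```text
time: 6.33
tool_pos: [571.5, -6.5, 43.8]
tool_rot: [0.001, -0.043, 0.999, -0.002]
contact_force: [-2.6, -0.6, 5.5]
grip_width: 31.8
```

Emit:
carry_out(
  motion=[
    [[0,0,0],[0,0,0]],
    [[0,0,0],[0,0,0]],
    [[0,0,0],[0,0,0]],
    [[0,0,-1],[0,0,0]],
    [[0,0,-4],[0,0,0]],
    [[0,0,-8],[0,0,0]],
    [[0,0,-12],[0,0,0]],
    [[0,0,-15],[0,0,0]],
    [[0,0,-15],[0,0,0]],
  ],
  gripper=0.55,
)

```text
time: 7.08
tool_pos: [575.4, -6.5, 202.7]
tool_rot: [0.008, -0.043, 0.999, -0.004]
contact_force: [-0.2, -0.1, 1.1]
grip_width: 51.6
```

```bash
python3 -c "
from h import *
w=ctrl.camera('wrist');save('w4',w['image'])
c=ctrl.camera('scene');save('s4',c['image'])
go(574,-428,190,82)"
```

```text
t=7.2 tcp=[572.   -5.9 195.7] yd=94.9 w=51.8 F=[ 0.6  0.2 -0.9] -> shift cm [  3.4  -42.07   0.79] rot [-0.005  0.005  0.225] rows 10.1
```

View pics/w4.png

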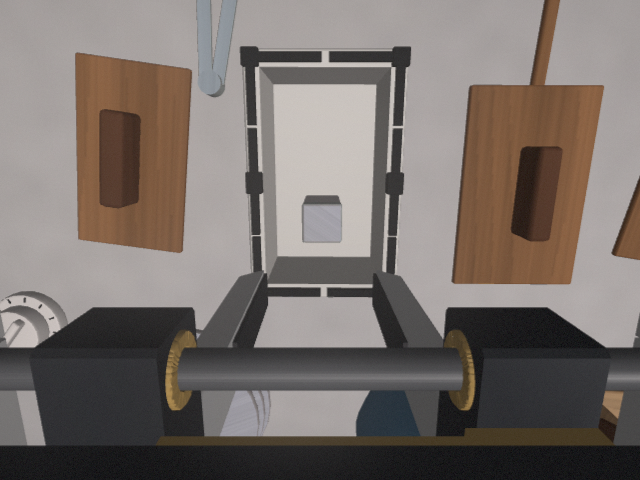

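View pics/s4.png

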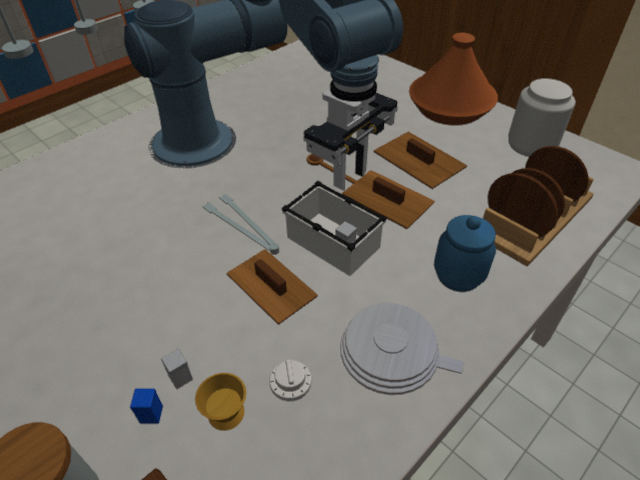

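The first tin stands in the tub at (322,222) in the wrist view. In the scene view the other tin is still at (177,368) beside the blue decoy (146,406). Next I fetch it.

Emit:
carry_out(
  motion=[
    [[3.4,-42,0.8],[0,0,0.22]],
    [[3.4,-42,0.8],[0,0,0.22]],
    [[3.4,-42,0.8],[0,0,0.22]],
    [[3.4,-42,0.8],[0,0,0.22]],
    [[3.4,-42,0.8],[0,0,0.22]],
    [[3.4,-42,0.8],[0,0,0.22]],
    [[3.4,-42,0.8],[0,0,0.22]],
    [[3.4,-42,0.8],[0,0,0.22]],
    [[3.4,-42,0.8],[0,0,0.22]],
    [[3.4,-42,0.8],[0,0,0.22]],
    [[3.4,-42,0.8],[0,0,0.22]],
    [[3.4,-42,0.8],[0,0,0.22]],
  ],
)

```text
time: 8.18
tool_pos: [572.2, -428.8, 186.7]
tool_rot: [0.001, 0.069, 0.998, -0.001]
contact_force: [0.4, -0.3, -0.7]
grip_width: 51.6
```

```bash
python3 -c "
from h import *
w=ctrl.camera('wrist');save('w5',w['image'])
print(proj(w,[574,-428.5,60]))
go(574,-428.5,38,82)"
```

```text
[321.53473835 238.25374377]
t=8.2 tcp=[ 572.8 -427.   187.2] yd=82.2 w=51.7 F=[-0.1  1.1 -0.5] -> shift cm [-0.1  -0.12 14.92] rot [-0.001  0.003  0.003] rows 3.6
```

View pics/w5.png

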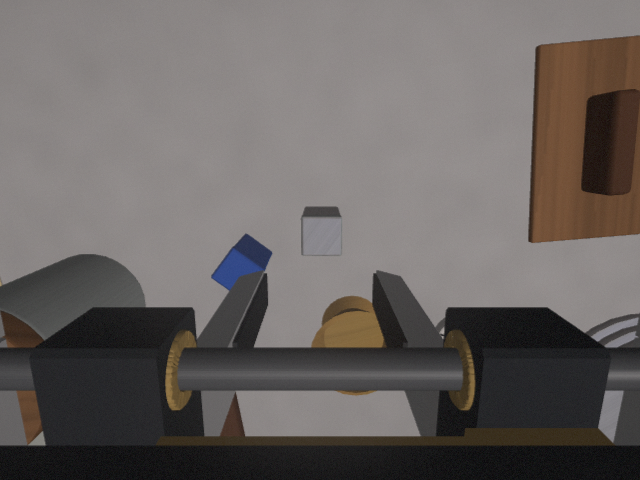

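The tin's top is at (302–341, 217–255), centre (322,237), and I predicted (321.5,238). The blue block at (242,262) is the decoy. I'll narrow the jaws to 42 mm to stay clear of it and go down.

Emit:
carry_out(
  motion=[
    [[-0.1,-0.1,2],[0,0,0]],
    [[-0.1,-0.1,5],[0,0,0]],
    [[-0.1,-0.1,8],[0,0,0]],
    [[-0.1,-0.1,11],[0,0,0]],
    [[-0.1,-0.1,13.5],[0,0,0]],
    [[-0.1,-0.1,14.7],[0,0,0]],
    [[-0.1,-0.1,15],[0,0,0]],
    [[-0.1,-0.1,15],[0,0,0]],
    [[-0.1,-0.1,15],[0,0,0]],
  ],
  gripper=0.45,
)

```text
time: 8.98
tool_pos: [575.1, -428.4, 39.0]
tool_rot: [0.002, 0.068, 0.998, -0.002]
contact_force: [-0.6, -0.3, 0.2]
grip_width: 42.3
```

Emit:
carry_out(
  motion=[
    [[0,0,0],[0,0,0]],
    [[0,0,0],[0,0,0]],
    [[0,0,0],[0,0,0]],
    [[0,0,0],[0,0,0]],
    [[0,0,0],[0,0,0]],
  ],
  gripper=0.2,
)

```text
time: 9.4
tool_pos: [576.4, -429.3, 41.7]
tool_rot: [0.004, 0.068, 0.998, -0.003]
contact_force: [0.3, 1.0, 7.5]
grip_width: 31.9
```

```bash
python3 -c "
from h import *
w=ctrl.camera('wrist');save('w6',w['image'])
go(574,-428.5,190,82)"
```

```text
t=9.4 tcp=[ 576.4 -429.4   41.7] yd=82.2 w=32.0 F=[0.2 1.4 6.4] -> shift cm [  0.13  -0.02 -14.83] rot [-0.005  0.008  0.004] rows 3.6
```

View pics/w6.png

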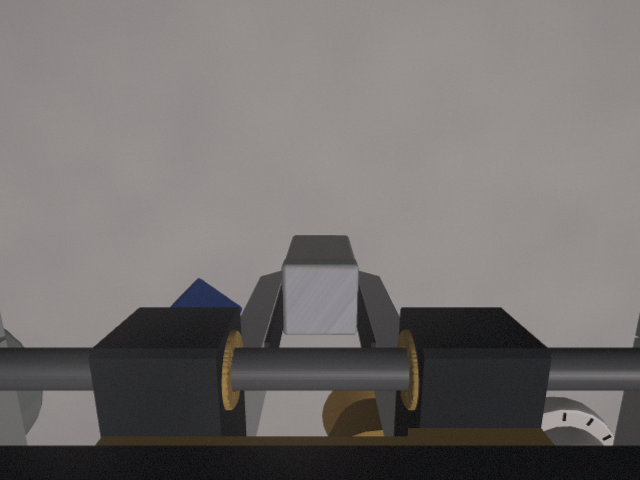

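Emit:
carry_out(
  motion=[
    [[0,0,-4],[0,0,0]],
    [[0,0,-8],[0,0,0]],
    [[0,0,-12],[0,0,0]],
    [[0,0,-15],[0,0,0]],
    [[0,0,-15],[0,0,0]],
    [[0,0,-15],[0,0,0]],
  ],
)

```text
time: 9.95
tool_pos: [576.1, -429.5, 194.5]
tool_rot: [0.006, 0.068, 0.998, -0.004]
contact_force: [0.1, 0.6, -2.2]
grip_width: 32.1
```

```bash
python3 -c "
from h import *
go(493,-13,195,95)"
```

```text
t=9.9 tcp=[ 576.1 -429.5  194.5] yd=82.2 w=32.1 F=[ 0.1  0.6 -2.2] -> shift cm [13.86 40.14 -0.53] rot [-0.009  0.011 -0.223] rows 10.2
```

Emit:
carry_out(
  motion=[
    [[1.4,4,0],[0,0,-0.03]],
    [[2.7,8,0],[0,0,-0.06]],
    [[4.1,12,0],[0,0,-0.08]],
    [[5.5,16,0],[0,0,-0.1]],
    [[6.9,20,0],[0,0,-0.12]],
    [[8.3,24,0],[0,0,-0.14]],
    [[9.7,28,0],[0,0,-0.16]],
    [[11,32,0],[0,0,-0.18]],
    [[12.2,35.5,0],[0,0,-0.2]],
    [[13.2,38,0],[0,0,-0.22]],
    [[13.9,40.1,-0.2],[-0.01,0.01,-0.223]],
    [[13.9,40.1,-0.2],[-0.01,0.01,-0.223]],
  ],
)

```text
time: 10.95
tool_pos: [490.2, -9.9, 189.1]
tool_rot: [-0.002, -0.046, 0.999, 0.002]
contact_force: [-0.5, -0.3, -2.0]
grip_width: 31.5
```

Emit:
carry_out(
  motion=[
    [[0,0,0],[0,0,0]],
    [[0,0,0],[0,0,0]],
  ],
)

```text
time: 11.12
tool_pos: [489.1, -9.9, 187.1]
tool_rot: [-0.004, -0.046, 0.999, 0.002]
contact_force: [0.3, -0.2, -1.4]
grip_width: 31.7
```

```bash
python3 -c "
from h import *
w=ctrl.camera('wrist');save('w7',w['image'])
go(493,-13,47.5,95)"
```

```text
t=11.2 tcp=[489.5 -10.4 187.5] yd=95.2 w=31.7 F=[ 0.4  0.4 -0.5] -> shift cm [-0.42 -0.35 14.  ] rot [ 0.004 -0.007  0.003] rows 3.4
```

View pics/w7.png

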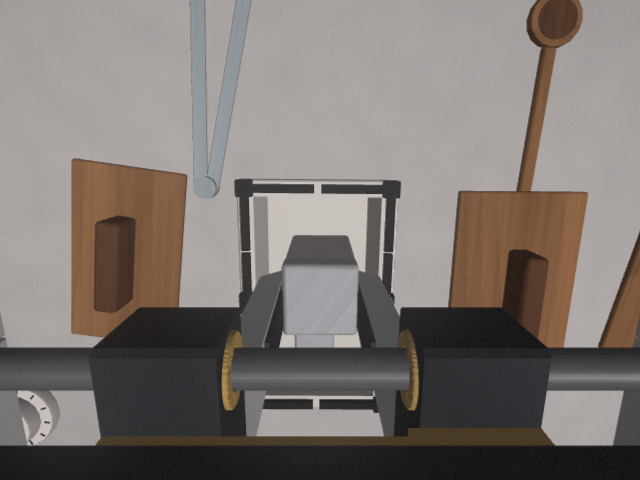

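The tin is still gripped over the tub's near half, with the first tin visible beyond it at (313,340). Lowering it.

Emit:
carry_out(
  motion=[
    [[-0.4,-0.3,3],[0,0,0]],
    [[-0.4,-0.3,7],[0,0,0]],
    [[-0.4,-0.3,10],[0,-0.005,0]],
    [[-0.4,-0.3,12],[0,-0.005,0]],
    [[-0.4,-0.3,13],[0,-0.005,0]],
    [[-0.4,-0.3,13.6],[0,-0.005,0]],
    [[-0.4,-0.3,14],[0,-0.005,0]],
    [[-0.4,-0.3,14.1],[0,-0.005,0]],
    [[-0.4,-0.3,14.1],[0,-0.005,0]],
    [[-0.4,-0.3,14.1],[0,-0.005,0]],
  ],
)

```text
time: 12.0
tool_pos: [493.9, -12.9, 47.6]
tool_rot: [0.0, -0.045, 0.999, 0.002]
contact_force: [-0.3, 1.0, -1.5]
grip_width: 31.8
```

Emit:
carry_out(
  motion=[
    [[0,0,0.1],[0,0,0]],
    [[0,0,0.2],[0,0,0]],
    [[0,0,0.2],[0,0,0]],
  ],
)

```text
time: 12.25
tool_pos: [494.8, -13.1, 47.5]
tool_rot: [0.001, -0.045, 0.999, 0.001]
contact_force: [-4.8, 0.2, 10.5]
grip_width: 32.1
```

Emit:
carry_out(
  motion=[
    [[0,0,0],[0,0,0]],
    [[0,0,0],[0,0,0]],
    [[0,0,0],[0,0,0]],
    [[0,0,-1],[0,0,0]],
    [[0,0,-4],[0,0,0]],
    [[0,0,-8],[0,0,0]],
    [[0,0,-12],[0,0,0]],
    [[0,0,-15],[0,0,0]],
    [[0,0,-15],[0,0,0]],
  ],
  gripper=0.55,
)

```text
time: 13.0
tool_pos: [498.6, -14.6, 205.9]
tool_rot: [0.008, -0.045, 0.999, -0.001]
contact_force: [0.7, -0.6, 0.2]
grip_width: 51.5
```

```bash
python3 -c "
from h import *
w=ctrl.camera('wrist');save('w8',w['image'])
c=ctrl.camera('scene');save('s8',c['image'])
go(525,174,200,95)"
```

```text
t=13.1 tcp=[495.3 -13.8 199.3] yd=95.2 w=51.9 F=[ 0.5  0.4 -0.4] -> shift cm [-4.660e+00  1.843e+01 -1.000e-02] rot [0.002 0.005 0.003] rows 4.6
```

View pics/w8.png

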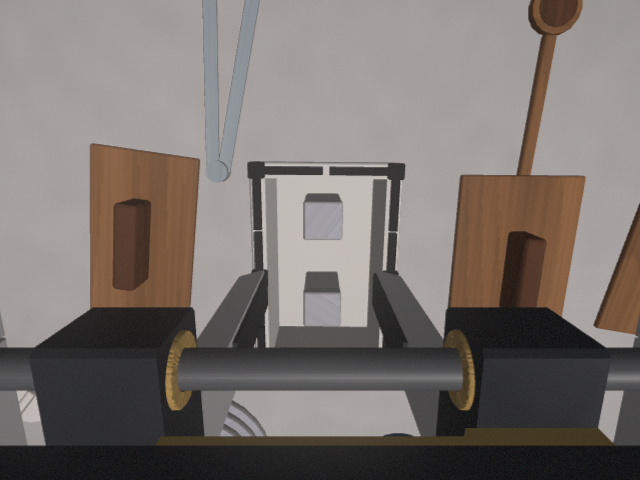

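View pics/s8.png

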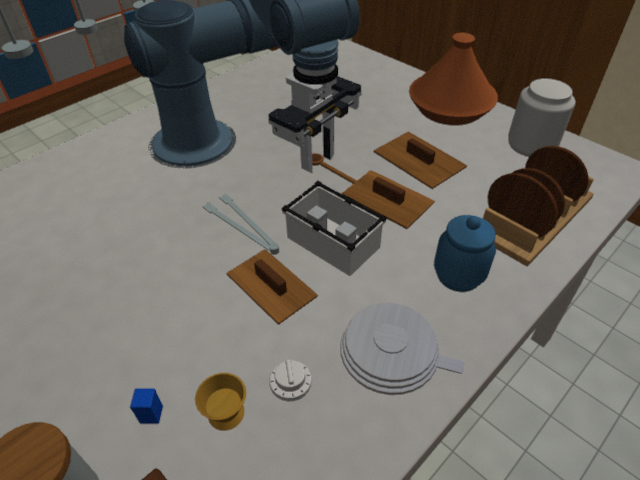

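Both tins stand in the tub, at (323,218) and (322,305). The scene view shows no grey tins left on the ledge, only the blue decoy. Now the middle lid, whose plate measured 181x113 mm against 184x116 nominal. I'll go above it for a close look.

Emit:
carry_out(
  motion=[
    [[-4.7,18.4,0],[0,0,0]],
    [[-4.7,18.4,0],[0,0,0]],
    [[-4.7,18.4,0],[0,0,0]],
    [[-4.7,18.4,0],[0,0,0]],
    [[-4.7,18.4,0],[0,0,0]],
    [[-4.7,18.4,0],[0,0,0]],
    [[-4.7,18.4,0],[0,0,0]],
    [[-4.7,18.4,0],[0,0,0]],
    [[-4.7,18.4,0],[0,0,0]],
  ],
  gripper=0.55,
)

```text
time: 13.85
tool_pos: [524.9, 172.5, 198.9]
tool_rot: [0.002, -0.045, 0.999, 0.001]
contact_force: [0.9, -0.5, 0.1]
grip_width: 52.0
```

```bash
python3 -c "
from h import *
import pickle
w=ctrl.camera('wrist');save('w9',w['image']);pickle.dump(w,open('w9.pkl','wb'))
t=ctrl.camera('top');save('t9',t['image'])
go(525,174,200,95)"
```

```text
t=13.9 tcp=[525.3 172.5 199.5] yd=95.1 w=51.6 F=[0.3 0.  0.5] -> shift cm [ 0.02  0.15 -0.05] rot [0.001 0.004 0.002] rows 0.0
```

View pics/w9.png

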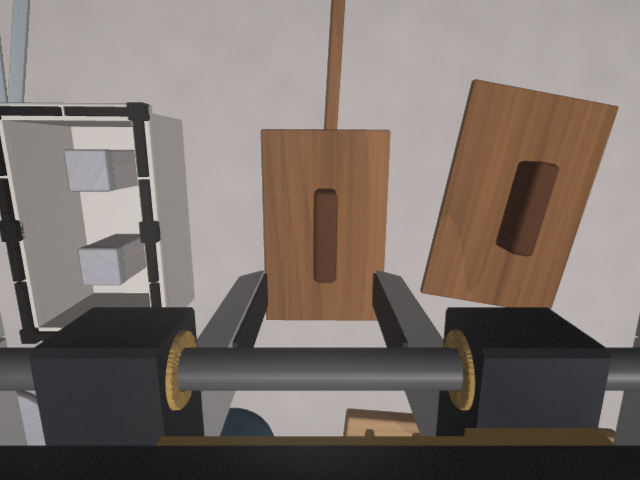

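The middle lid is straight below. Its plate corners are about (262,130), (388,130), (384,320) and (266,320), and the handle spans (314–337, 189–282). I'll turn these into positions.

```bash
python3 -c "
from h import *
import pickle
w=pickle.load(open('w9.pkl','rb'));im=w['image']
save('w9z',im[110:340,240:420],3)
for n,pts,z in(('plate',[(262,130),(388,130),(384,320),(266,320)],15),('handle',[(315,190),(336,190),(335,281),(315,281)],51)):
  P=np.array([plane(w,u,v,z)[:2] for u,v in pts]);e=np.roll(P,-1,0)-P
  print(n,P.mean(0).round(1),np.linalg.norm(e,axis=1).round(1),np.degrees(np.arctan2(e[:,1],e[:,0])).round(1))
"
```

```text
plate [531.8 177.7] [111.8 182.3 117.7 182.1] [  95.1    6.2  -85.  -175.7]
handle [529.8 177.2] [17.4 79.2 17.5 79.2] [  95.1    5.   -85.  -175.1]
```

View pics/w9z.png

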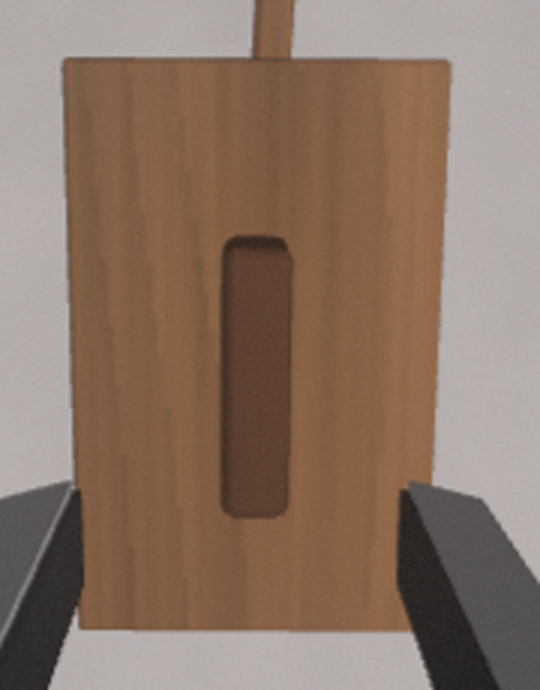

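```bash
python3 -c "
from h import *
go(531,177.4,29,95)"
```

```text
t=13.9 tcp=[525.3 172.5 199.5] yd=95.1 w=51.6 F=[0.3 0.  0.5] -> shift cm [-0.54  0.41 17.05] rot [0.001 0.004 0.002] rows 4.1
```

Emit:
carry_out(
  motion=[
    [[-0.5,0.4,2],[0,0,0]],
    [[-0.5,0.4,6],[0,0,0]],
    [[-0.5,0.4,10],[0,0,0]],
    [[-0.5,0.4,13],[0,0,0]],
    [[-0.5,0.4,15],[0,0,0]],
    [[-0.5,0.4,16.5],[0,0,0]],
    [[-0.5,0.4,17],[0,0,0]],
    [[-0.5,0.4,17],[0,0,0]],
    [[-0.5,0.4,17],[0,0,0]],
  ],
  gripper=0.45,
)

```text
time: 14.7
tool_pos: [531.3, 176.9, 30.3]
tool_rot: [0.003, -0.044, 0.999, 0.001]
contact_force: [0.3, 1.2, -1.2]
grip_width: 42.7
```

```bash
python3 -c "
from h import *
go(531,177.4,29,95)"
```

```text
t=14.7 tcp=[531.3 176.9  30.3] yd=95.0 w=42.7 F=[ 0.3  1.2 -1.2] -> shift cm [0.03 0.06 0.13] rot [0.001 0.005 0.001] rows 0.0
```

Emit:
carry_out(
  motion=[
    [[0,0,0.1],[0,0,0]],
    [[0,0,0.1],[0,0,0]],
    [[0,0,0.1],[0,0,0]],
    [[0,0,0.1],[0,0,0]],
    [[0,0,0.1],[0,0,0]],
    [[0,0,0.1],[0,0,0]],
    [[0,0,0.1],[0,0,0]],
  ],
  gripper=0.1,
)

```text
time: 15.28
tool_pos: [531.9, 177.2, 30.2]
tool_rot: [0.003, -0.044, 0.999, 0.001]
contact_force: [-1.5, 1.5, 6.0]
grip_width: 19.5
```

Emit:
carry_out(
  motion=[
    [[0,0,-1],[0,0,0]],
    [[0,0,-3],[0,0,0]],
    [[0,0,-6],[0,0,0]],
    [[0,0,-9],[0,0,0]],
    [[0,0,-12],[0,0,0]],
    [[0,0,-14],[0,0,0]],
    [[0,0,-15],[0,0,0]],
    [[0,0,-15],[0,0,0]],
    [[0,0,-15],[0,0,0]],
  ],
)

```text
time: 16.03
tool_pos: [530.1, 176.7, 179.1]
tool_rot: [0.003, -0.044, 0.999, 0.001]
contact_force: [0.0, -0.0, -3.9]
grip_width: 19.8
```

```bash
python3 -c "
from h import *
w=ctrl.camera('wrist');save('w10',w['image'])
go(533,-9.5,185,95)"
```

```text
t=16.1 tcp=[529.6 176.6 178.1] yd=95.0 w=20.1 F=[ 1.2 -0.1 -5.1] -> shift cm [  1.29 -18.57  -0.72] rot [0.002 0.003 0.001] rows 4.5
```

View pics/w10.png

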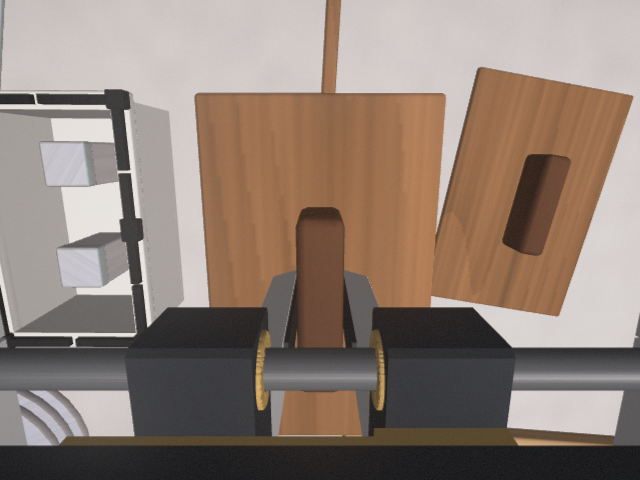

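```bash
python3 -c "
from h import *
import pickle
w=pickle.load(open('w9.pkl','rb'))
save('w9t',w['image'][90:340,0:200],3)
P=[plane(w,u,v,90)[:2] for u,v in [(149,231),(12,231),(139,111)]]
print(P,(P[0]+P[1])/2,np.linalg.norm(P[0]-P[1]))
t=ctrl.camera('top')
save('t10',t['image'][215:310,255:335],6);pickle.dump(t,open('t10.pkl','wb'))
"
```

```text
[array([528.23078144,  44.96020328]), array([537.16677651, -56.25456951]), array([443.63221285,  39.25692394])] [532.69877897  -5.64718311] 101.60847522897798
```

View pics/w9t.png

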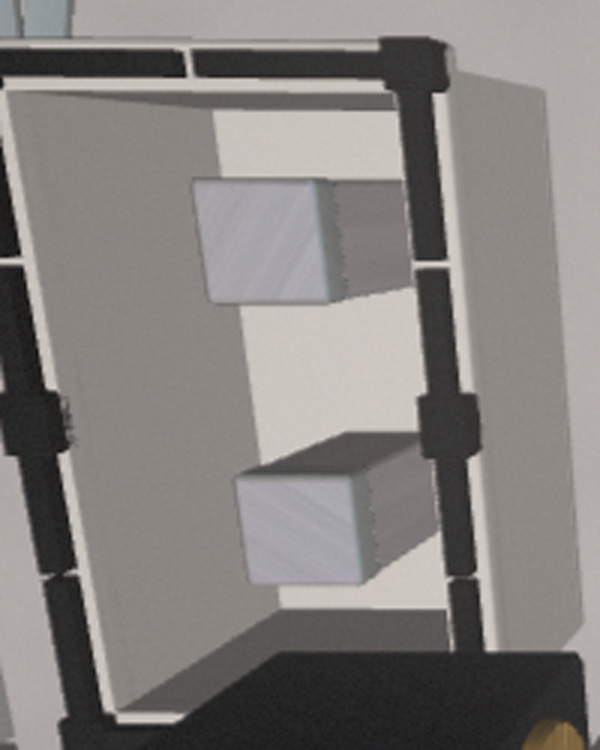

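View pics/t10.png

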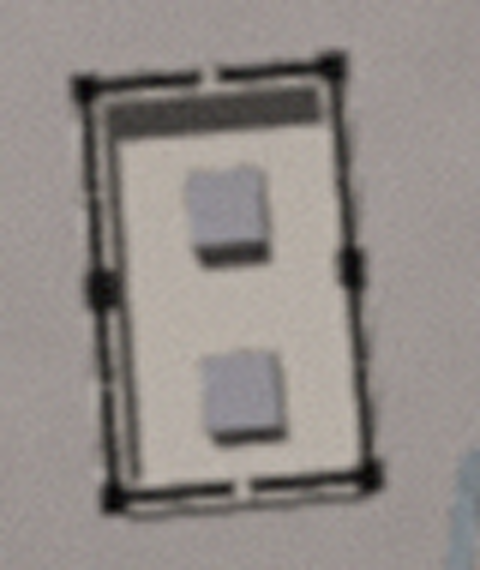

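Emit:
carry_out(
  motion=[
    [[1.2,-4,-0.5],[0,0,0]],
    [[1.2,-8,-0.5],[0,0,0]],
    [[1.2,-12,-0.5],[0,0,0]],
    [[1.2,-15,-0.5],[0,0,0]],
    [[1.2,-17.5,-0.5],[0,0,0]],
    [[1.2,-18.4,-0.5],[0,0,0]],
    [[1.2,-18.4,-0.5],[0,0,0]],
    [[1.2,-18.4,-0.5],[0,0,0]],
    [[1.2,-18.4,-0.5],[0,0,0]],
  ],
)

```text
time: 16.88
tool_pos: [533.0, -6.5, 181.4]
tool_rot: [0.0, -0.045, 0.999, 0.001]
contact_force: [-0.0, -0.1, -4.0]
grip_width: 19.6
```

```bash
python3 -c "
from h import *
go(534,-7.8,118,95)
w=ctrl.camera('wrist');save('w11',w['image'])
t=ctrl.camera('scene');save('s11',t['image'][150:300,240:440],4)
go(534,-7.8,118,95)
"
```

```text
t=16.9 tcp=[533.   -6.5 181.4] yd=95.1 w=19.6 F=[-0.  -0.1 -4. ] -> shift cm [-0.08 -0.15  6.34] rot [0.003 0.001 0.002] rows 1.5
t=17.0 tcp=[533.3  -6.4 181.9] yd=95.1 w=19.7 F=[ 0.6 -0.1 -4.1] -> shift cm [-0.05 -0.16  6.39] rot [0.002 0.002 0.003] rows 1.5
```

View pics/w11.png

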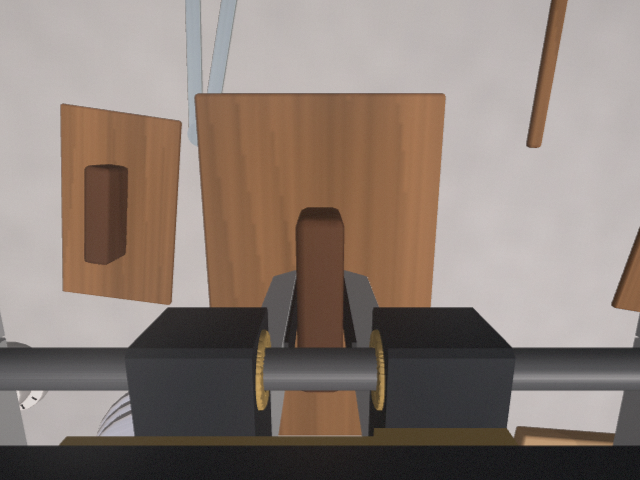

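View pics/s11.png

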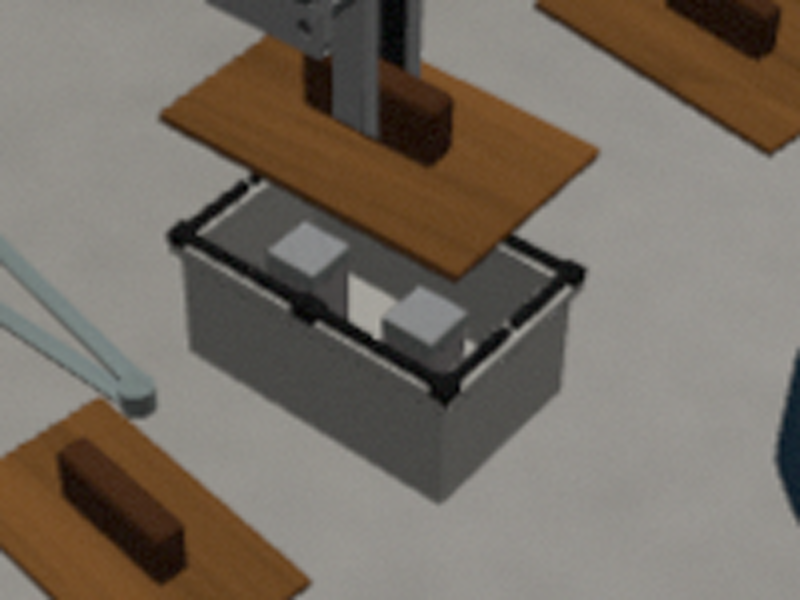

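The lid hangs level over the tub with its edges parallel to the rim, and both tins are still standing inside. Lowering the lid.

Emit:
carry_out(
  motion=[
    [[-0.1,-0.15,1.5],[0,0,0]],
    [[-0.1,-0.15,3],[0,0,0]],
    [[-0.1,-0.15,4.5],[0,0,0]],
    [[-0.1,-0.15,5.4],[0,0,0]],
    [[-0.1,-0.15,5.9],[0,0,0]],
    [[-0.1,-0.15,6.2],[0,0,0]],
    [[-0.1,-0.15,6.2],[0,0,0]],
    [[-0.1,-0.15,6.2],[0,0,0]],
  ],
)

```text
time: 17.65
tool_pos: [535.0, -7.6, 120.6]
tool_rot: [0.001, -0.045, 0.999, 0.001]
contact_force: [-0.6, -1.0, -4.0]
grip_width: 19.9
```

```bash
python3 -c "
from h import *
go(534,-7.8,114,95)
w=ctrl.camera('wrist');save('w12',w['image'])
t=ctrl.camera('scene');save('s12',t['image'][150:300,240:440],4)
go(534,-7.8,112,95)
"
```

```text
t=17.6 tcp=[535.   -7.6 120.6] yd=95.2 w=19.9 F=[-0.6 -1.  -4. ] -> shift cm [ 0.1  -0.01  0.66] rot [0.002 0.003 0.003] rows 0.2
t=17.8 tcp=[535.2  -7.8 120.9] yd=95.2 w=19.8 F=[-0.3  0.4 -4.2] -> shift cm [0.12 0.01 0.89] rot [0.002 0.003 0.003] rows 0.2
```

View pics/w12.png

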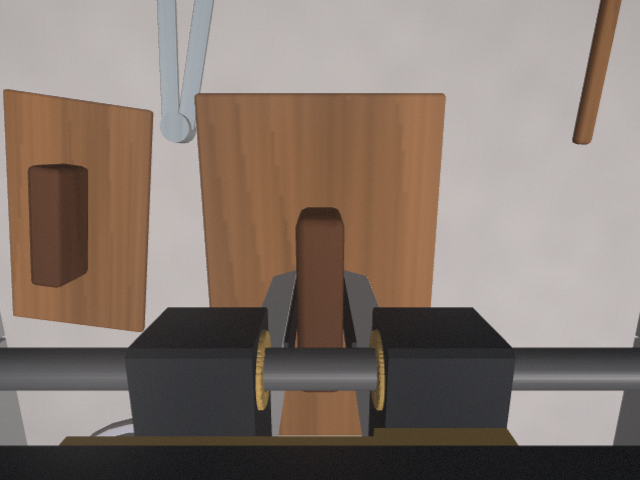

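View pics/s12.png

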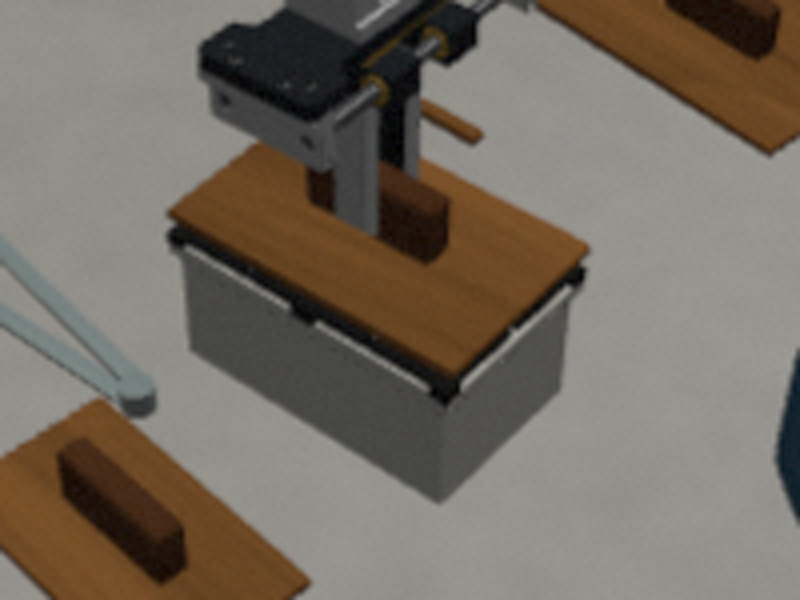

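```bash
python3 -c "
from h import *
t=ctrl.camera('scene')
g=lambda x,y,z:plane(t,240+(x+.5)/4-.5,150+(y+.5)/4-.5,z)[:2]
L=[g(170,213,105.5),g(588,250,105.5),g(457,374,105.5)]
print('lid',np.round(L,1),(L[0]+L[1])/2, np.linalg.norm(L[0]-L[2]),np.linalg.norm(L[1]-L[2]))
G=[g(178,235,90),g(573,273,90),g(445,385,90)]
print('tub',np.round(G,1),(G[0]+G[1])/2, np.linalg.norm(G[0]-G[2]),np.linalg.norm(G[1]-G[2]))
"
```

```text
lid [[452.2 -74.7]
 [622.7  52.2]
 [633.8 -57.1]] [537.44008387 -11.24180236] 182.458869441573 109.93674387129433
tub [[454.1 -72.2]
 [618.3  47.7]
 [625.  -55.1]] [536.21574385 -12.28633597] 171.69332518752248 102.95238863685947
```

By the scene view the lid sits 1.2 mm in x and 1.0 mm in y from the tub's centre, well within the 5 mm play. Setting it down.

Emit:
carry_out(
  motion=[
    [[0.1,-0.05,0.3],[0,0,0]],
    [[0.1,-0.05,0.6],[0,0,0]],
    [[0.1,-0.05,0.8],[0,0,0]],
    [[0.1,-0.05,0.9],[0,0,0]],
    [[0.1,-0.05,0.9],[0,0,0]],
  ],
)

```text
time: 18.22
tool_pos: [534.2, -8.4, 112.1]
tool_rot: [0.001, -0.045, 0.999, 0.001]
contact_force: [-1.7, 0.7, -0.5]
grip_width: 19.7
```

The load is off the gripper and TCP z is 112.1, as expected. Releasing and lifting.

Emit:
carry_out(
  motion=[
    [[0,0,0],[0,0,0]],
    [[0,0,0],[0,0,0]],
    [[0,0,0],[0,0,0]],
    [[0,0,-1],[0,0,0]],
    [[0,0,-4],[0,0,0]],
    [[0,0,-7],[0,0,0]],
    [[0,0,-10],[0,0,0]],
    [[0,0,-10],[0,0,0]],
    [[0,0,-10],[0,0,0]],
  ],
  gripper=0.45,
)

```text
time: 18.97
tool_pos: [535.5, -8.9, 215.1]
tool_rot: [0.004, -0.045, 0.999, 0.0]
contact_force: [-0.8, -0.4, 0.0]
grip_width: 42.3
```

```bash
cat > chk.py <<'E'
from h import *
import sys
n=sys.argv[1]
w=ctrl.camera('wrist');save('w'+n,w['image'])
t=ctrl.camera('scene');save('s'+n,t['image'][150:300,240:440],4)
E
python3 chk.py 13; python3 -c "
from h import *
go(534,-7.8,200,95)"
```

```text
t=19.1 tcp=[533.5  -8.5 211.5] yd=95.1 w=42.2 F=[ 0.7 -0.2 -0.2] -> shift cm [-0.05  0.06  1.15] rot [0.002 0.002 0.003] rows 0.3
```

View pics/s13.png

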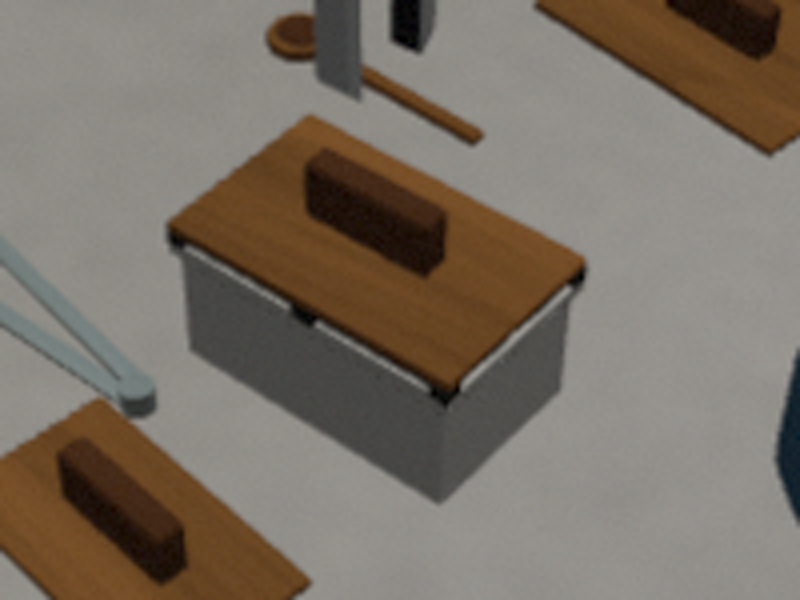

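View pics/w13.png

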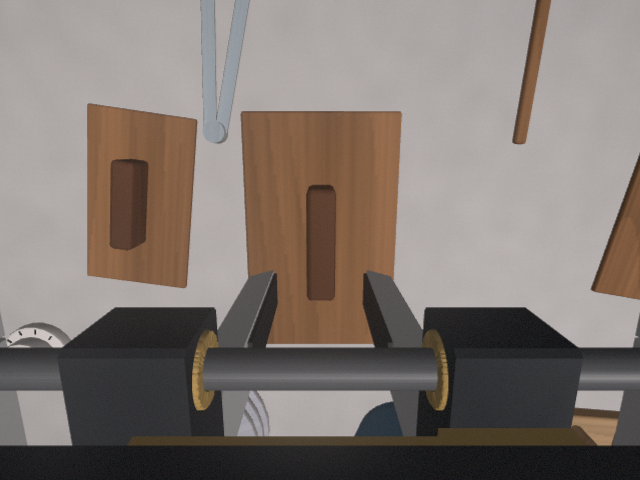

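The lid rests squarely on the standing gasket, with black blocks visible under the corners at (178,238), (445,392) and (578,275). Next I shut the fingers and press the corners, near left first.

Emit:
carry_out(
  motion=[
    [[4,2.5,0],[0,0,0]],
    [[8.4,5.1,2],[0,0,0]],
    [[8.4,5.1,5],[0,0,0]],
    [[8.4,5.1,7.5],[0,0,0]],
    [[8.4,5.1,9],[0,0,0]],
    [[8.4,5.1,9],[0,0,0]],
    [[8.4,5.1,9],[0,0,0]],
    [[8.4,5.1,9],[0,0,0]],
  ],
  gripper=0,
)

```text
time: 19.73
tool_pos: [445.8, 34.8, 121.9]
tool_rot: [0.001, -0.045, 0.999, 0.001]
contact_force: [-0.2, 0.1, 0.4]
grip_width: 0.8
```

```bash
cat >> h.py <<'E'
def pt(lx,ly,z,c=(534,-8.2)):
    a=np.radians(5); go(c[0]+lx*np.cos(a)-ly*np.sin(a),c[1]+lx*np.sin(a)+ly*np.cos(a),z,95)
E
python3 -c "
from h import *
pt(-84,50,110)"; python3 chk.py 14
```

```text
t=19.7 tcp=[445.8  34.8 121.9] yd=95.1 w=0.8 F=[-0.2  0.1  0.4] -> shift cm [-0.   -0.06  1.19] rot [0.002 0.002 0.002] rows 0.3
```

View pics/w14.png

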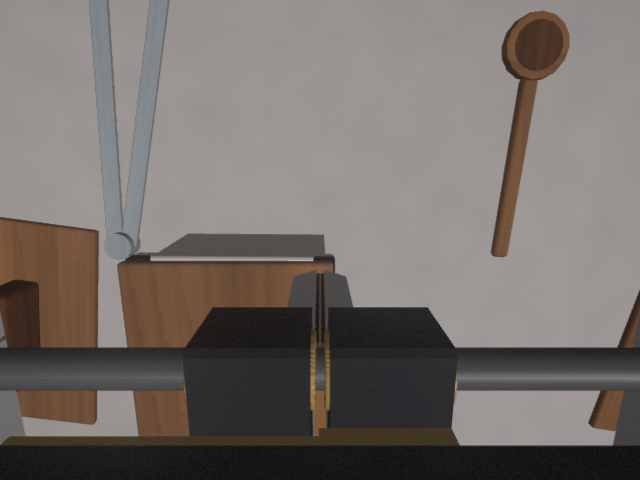

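View pics/s14.png

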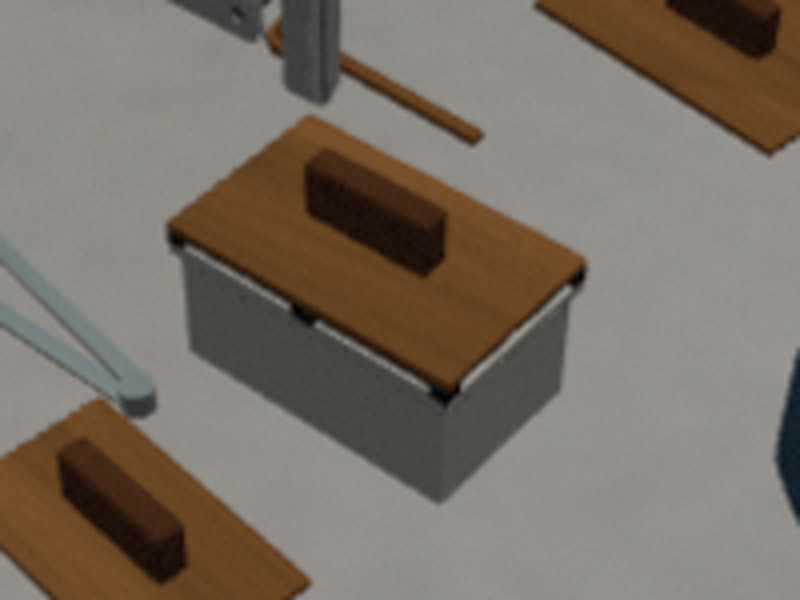

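Emit:
carry_out(
  motion=[
    [[0,0,0.6],[0,0,0]],
    [[0,0,1.1],[0,0,0]],
    [[0,0,1.4],[0,0,0]],
    [[0,0,1.6],[0,0,0]],
    [[0,0,1.8],[0,0,0]],
    [[0,0,1.9],[0,0,0]],
    [[0,0,2.0],[0,0,0]],
    [[0,0,2.1],[0,0,0]],
    [[0,0,2.2],[0,0,0]],
    [[0,0,2.3],[0,0,0]],
    [[0,0,2.4],[0,0,0]],
    [[0,0,2.4],[0,0,0]],
  ],
)

```text
time: 20.83
tool_pos: [446.2, 35.0, 100.0]
tool_rot: [0.001, -0.045, 0.999, 0.001]
contact_force: [-7.1, 1.5, 13.5]
grip_width: 0.4
```

Emit:
carry_out(
  motion=[
    [[0,0,0.2],[0,0,0]],
    [[0,0,0.3],[0,0,0]],
    [[0,0,0.4],[0,0,0]],
    [[0,0,0.5],[0,0,0]],
    [[0,0,0.5],[0,0,0]],
  ],
)

```text
time: 21.25
tool_pos: [446.7, 35.0, 99.2]
tool_rot: [-0.0, -0.045, 0.999, 0.001]
contact_force: [-15.6, 1.8, 32.9]
grip_width: 0.4
```

```bash
python3 chk.py 15
```

```text
(no output)
```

View pics/s15.png

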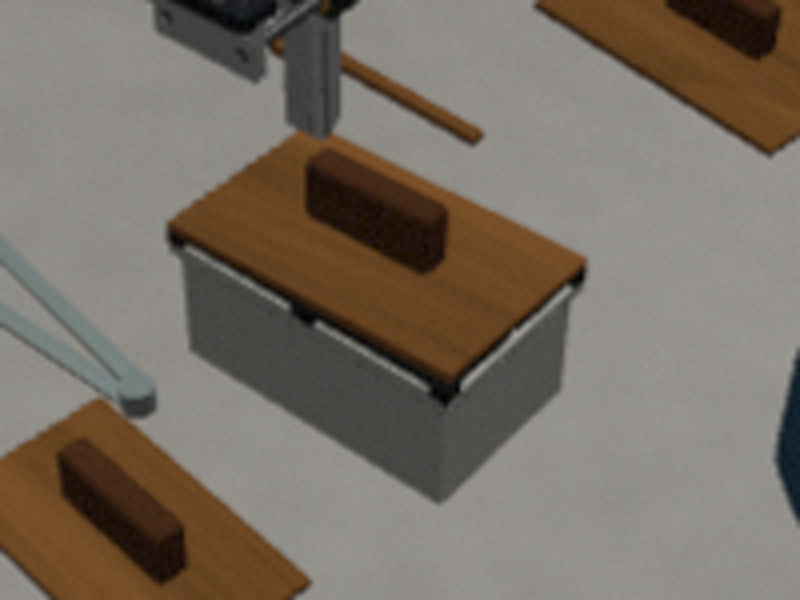

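The stop came up sharply at TCP z 99.2 (33 N), so near left is home, and the far right corner has lifted slightly at (445,385). Next is far right, the diagonal.

Emit:
carry_out(
  motion=[
    [[0,0,-2],[0,0,0]],
    [[0,0,-5],[0,0,0]],
    [[0,0,-7],[0,0,0]],
    [[-2,-1.2,-8],[0,0,0]],
    [[-5.5,-3.2,-8],[0,0,0]],
    [[-9,-5.3,-8],[0,0,0]],
    [[-12.4,-7.3,-8],[0,0,0]],
    [[-15.5,-9.2,-8],[0,0,0]],
    [[-16.7,-10,-8],[0,0,0]],
    [[-16.7,-10,-6],[0,0,0]],
    [[-16.7,-10,-4],[0,0,0]],
    [[-16.7,-10,-4],[0,0,0]],
  ],
)

```text
time: 22.35
tool_pos: [619.6, -49.1, 134.0]
tool_rot: [-0.004, -0.045, 0.999, 0.002]
contact_force: [-1.0, 1.0, -0.3]
grip_width: 0.4
```

```bash
python3 chk.py 16;python3 -c "
from h import *
pt(84,-50,98)"
```

```text
t=22.4 tcp=[621.5 -49.3 138. ] yd=95.2 w=0.4 F=[ 0.4 -0.4  0.2] -> shift cm [-0.06 -0.15  4.  ] rot [ 0.003 -0.003  0.004] rows 1.0
```

View pics/s16.png

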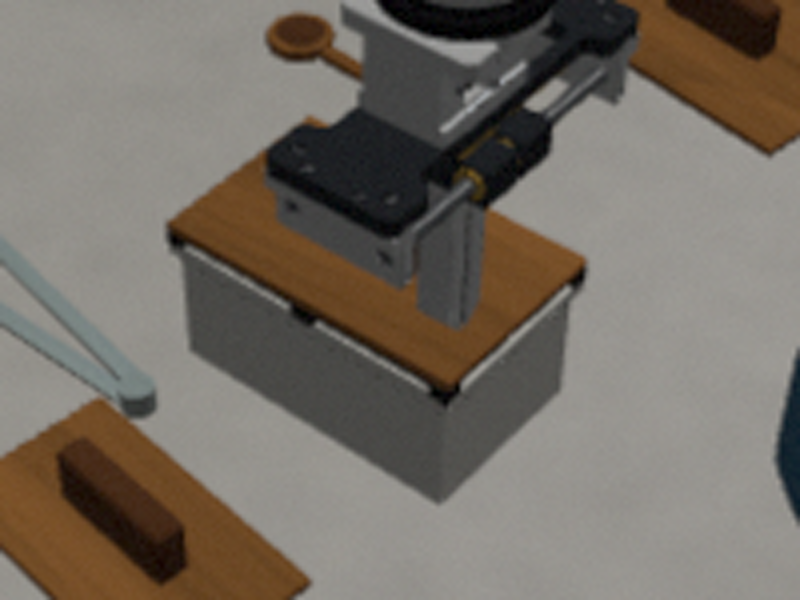

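View pics/w16.png

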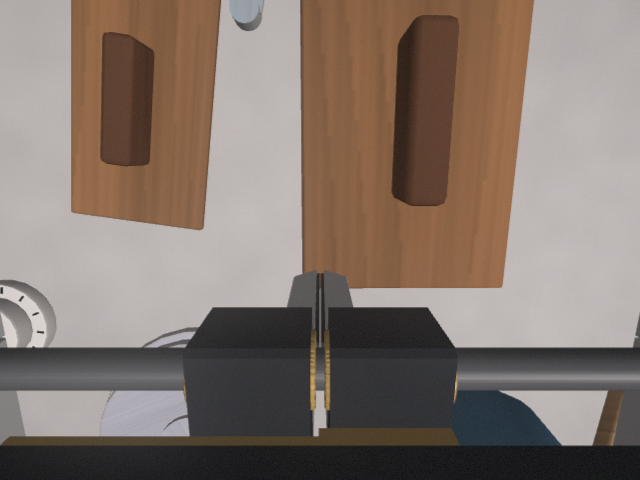

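Fingers are over the far right corner. Pressing it.

Emit:
carry_out(
  motion=[
    [[0,-0.1,1.5],[0,0,0]],
    [[0,-0.1,2.6],[0,0,0]],
    [[0,-0.1,3.1],[0,0,0]],
    [[0,-0.1,3.4],[0,0,0]],
    [[0,-0.1,3.6],[0,0,0]],
    [[0,-0.1,3.7],[0,0,0]],
    [[0,-0.1,3.8],[0,0,0]],
    [[0,-0.1,3.9],[0,0,0]],
    [[0,-0.1,4.0],[0,0,0]],
    [[0,-0.1,4.1],[0,0,0]],
    [[0,-0.1,4.2],[0,0,0]],
    [[0,-0.1,4.2],[0,0,0]],
  ],
)

```text
time: 23.45
tool_pos: [621.9, -50.4, 100.0]
tool_rot: [-0.001, -0.046, 0.999, 0.001]
contact_force: [-8.7, 1.1, 15.2]
grip_width: 0.3
```

Emit:
carry_out(
  motion=[
    [[0,0,0.2],[0,0,0]],
    [[0,0,0.3],[0,0,0]],
    [[0,0,0.4],[0,0,0]],
    [[0,0,0.5],[0,0,0]],
    [[0,0,0.5],[0,0,0]],
  ],
)

```text
time: 23.87
tool_pos: [623.2, -50.6, 99.8]
tool_rot: [-0.001, -0.046, 0.999, 0.001]
contact_force: [-8.0, 1.5, 19.5]
grip_width: 0.7
```

```bash
python3 chk.py 17
```

```text
(no output)
```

View pics/s17.png

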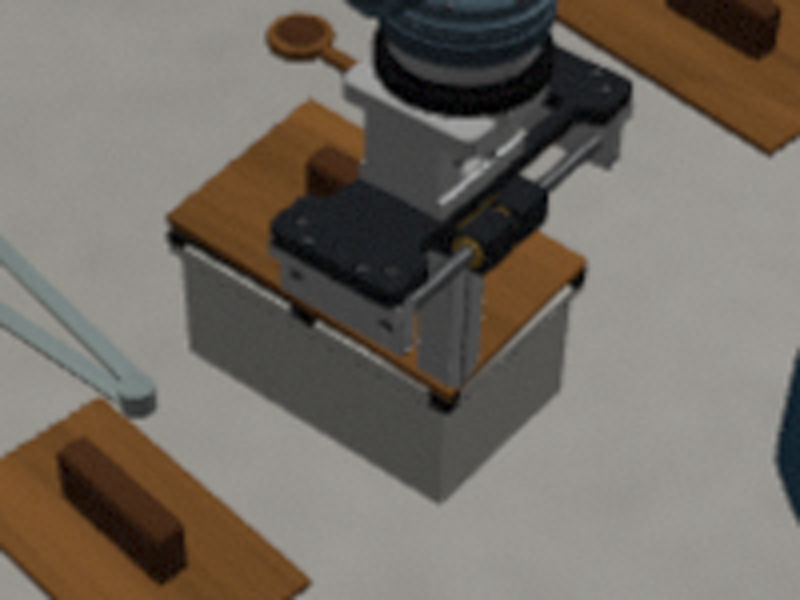

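It stopped at 99.8, so far right is home. Near right next.

Emit:
carry_out(
  motion=[
    [[0,0,-2],[0,0,0]],
    [[0,0,-4.5],[0,0,0]],
    [[3,0.05,-5],[0,0,0]],
    [[7,0.05,-5],[0,0,0]],
    [[11,0.05,-5],[0,0,0]],
    [[14.5,0.05,-5],[0,0,0]],
    [[16.9,0.05,-4],[0,0,0]],
    [[16.9,0.05,-3],[0,0,0]],
    [[16.9,0.05,-3],[0,0,0]],
    [[16.9,0.05,-3],[0,0,0]],
  ],
)

```text
time: 24.8
tool_pos: [455.5, -65.8, 130.3]
tool_rot: [-0.0, -0.046, 0.999, 0.0]
contact_force: [0.3, -0.2, 0.4]
grip_width: 0.6
```

```bash
python3 chk.py 18;python3 -c "
from h import *
pt(-84,-50,98)"
```

```text
t=24.9 tcp=[456.3 -65.9 130.9] yd=95.3 w=0.3 F=[-0.4 -0.3  0.5] -> shift cm [0.16 0.07 3.29] rot [0.    0.    0.005] rows 0.8
```

View pics/s18.png

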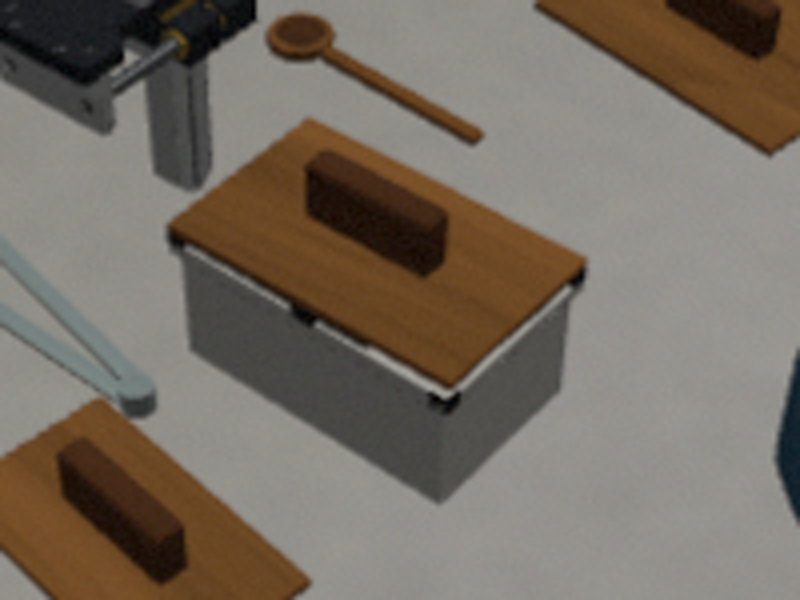

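Emit:
carry_out(
  motion=[
    [[0.1,0,1.0],[0,0,0]],
    [[0.1,0,2.0],[0,0,0]],
    [[0.1,0,2.5],[0,0,0]],
    [[0.1,0,2.8],[0,0,0]],
    [[0.1,0,3.0],[0,0,0]],
    [[0.1,0,3.1],[0,0,0]],
    [[0.1,0,3.2],[0,0,0]],
    [[0.1,0,3.3],[0,0,0]],
    [[0.1,0,3.4],[0,0,0]],
    [[0.1,0,3.5],[0,0,0]],
    [[0.1,0,3.6],[0,0,0]],
    [[0.1,0,3.6],[0,0,0]],
  ],
)

```text
time: 25.9
tool_pos: [455.4, -66.0, 99.0]
tool_rot: [-0.002, -0.047, 0.999, 0.001]
contact_force: [-17.7, 4.9, 36.5]
grip_width: 0.6
```

Emit:
carry_out(
  motion=[
    [[0,0,0.2],[0,0,0]],
    [[0,0,0.3],[0,0,0]],
    [[0,0,0.4],[0,0,0]],
    [[0,0,0.4],[0,0,0]],
  ],
)

```text
time: 26.23
tool_pos: [455.7, -66.2, 99.0]
tool_rot: [-0.004, -0.047, 0.999, 0.001]
contact_force: [-15.8, 4.8, 34.1]
grip_width: 0.4
```

Near right is home (99.0). Far left next, lifting high enough to clear the handle.

Emit:
carry_out(
  motion=[
    [[0,0,-2],[0,0,0]],
    [[0,0,-5],[0,0,0]],
    [[0,0,-7],[0,0,0]],
    [[-2,1.2,-8],[0,0,0]],
    [[-5.5,3.2,-8],[0,0,0]],
    [[-9,5.3,-8],[0,0,0]],
    [[-12.4,7.3,-8],[0,0,0]],
    [[-15.5,9.2,-8],[0,0,0]],
    [[-16.7,10,-8],[0,0,0]],
    [[-16.7,10,-6],[0,0,0]],
    [[-16.7,10,-4],[0,0,0]],
    [[-16.7,10,-3.5],[0,0,0]],
  ],
)

```text
time: 27.23
tool_pos: [610.7, 49.7, 128.5]
tool_rot: [-0.007, -0.048, 0.999, 0.001]
contact_force: [-0.5, 0.0, -0.3]
grip_width: 0.5
```

```bash
python3 chk.py 19;python3 -c "
from h import *
pt(84,50,98)"
```

```text
t=27.3 tcp=[611.4  49.3 130.8] yd=95.4 w=0.4 F=[-1.1  0.7 -0. ] -> shift cm [-0.22 -0.06  3.28] rot [ 0.003 -0.012  0.007] rows 0.8
```

View pics/s19.png

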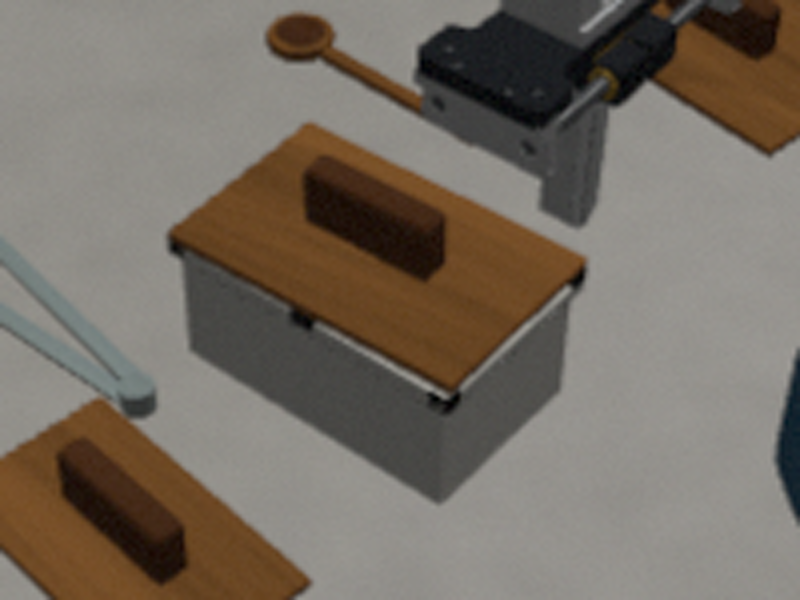

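View pics/w19.png

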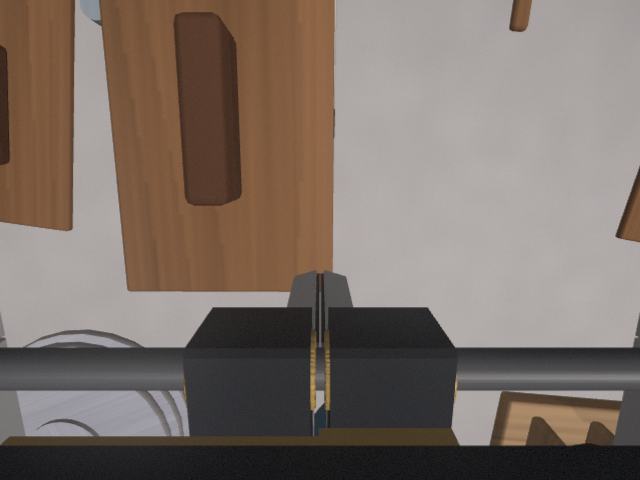

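Emit:
carry_out(
  motion=[
    [[-0.2,-0.05,1.0],[0,0,0]],
    [[-0.2,-0.05,2.0],[0,-0.01,0]],
    [[-0.2,-0.05,2.5],[0,-0.01,0]],
    [[-0.2,-0.05,2.8],[0,-0.01,0]],
    [[-0.2,-0.05,3.0],[0,-0.01,0]],
    [[-0.2,-0.05,3.1],[0,-0.01,0]],
    [[-0.2,-0.05,3.2],[0,-0.01,0]],
    [[-0.2,-0.05,3.3],[0,-0.01,0]],
    [[-0.2,-0.05,3.4],[0,-0.01,0]],
    [[-0.2,-0.05,3.5],[0,-0.01,0]],
    [[-0.2,-0.05,3.6],[0,-0.01,0]],
    [[-0.2,-0.05,3.6],[0,-0.01,0]],
  ],
)

```text
time: 28.33
tool_pos: [613.7, 48.9, 99.3]
tool_rot: [-0.001, -0.047, 0.999, 0.001]
contact_force: [-10.8, -0.5, 20.0]
grip_width: 0.8
```

Emit:
carry_out(
  motion=[
    [[0,0,0.2],[0,0,0]],
    [[0,0,0.3],[0,0,0]],
    [[0,0,0.4],[0,0,0]],
    [[0,0,0.4],[0,0,0]],
  ],
)

```text
time: 28.67
tool_pos: [615.2, 48.7, 99.3]
tool_rot: [0.0, -0.047, 0.999, 0.001]
contact_force: [-6.3, 0.5, 16.8]
grip_width: 0.3
```

Emit:
carry_out(
  motion=[
    [[0,0,-2],[0,0,0]],
    [[0,0,-4],[0,0,0]],
    [[3,0,-4],[0,0,0]],
    [[6,0,-4],[0,0,0]],
    [[8.6,0.1,-4],[0,0,0]],
    [[8.6,0.1,-3],[0,0,0]],
    [[8.6,0.1,-3],[0,0,0]],
    [[8.6,0.1,-3],[0,0,0]],
  ],
)

```text
time: 29.33
tool_pos: [529.9, 41.4, 129.1]
tool_rot: [0.0, -0.047, 0.999, 0.001]
contact_force: [0.9, 1.0, 0.3]
grip_width: 0.5
```

```bash
python3 chk.py 20;python3 -c "
from h import *
pt(0,50,97)"
```

```text
t=29.4 tcp=[530.7  41.4 129.6] yd=95.4 w=0.2 F=[-0.1  0.3 -0.2] -> shift cm [0.1  0.03 3.26] rot [0.002 0.001 0.008] rows 0.8
```

View pics/s20.png

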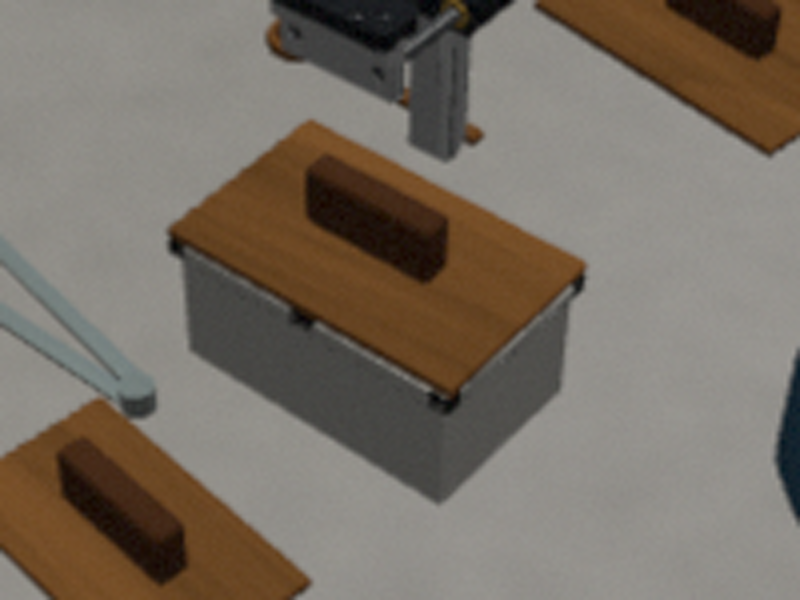

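View pics/w20.png

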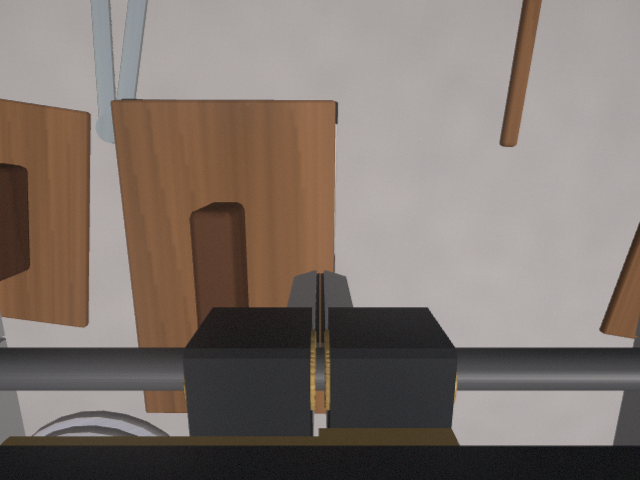

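Over the middle of the left side; pressing.

Emit:
carry_out(
  motion=[
    [[0.1,0,1.0],[0,0,0]],
    [[0.1,0,2.0],[0,0,0]],
    [[0.1,0,2.4],[0,0,0]],
    [[0.1,0,2.7],[0,0,0]],
    [[0.1,0,2.9],[0,0,0]],
    [[0.1,0,3.0],[0,0,0]],
    [[0.1,0,3.1],[0,0,0]],
    [[0.1,0,3.2],[0,0,0]],
    [[0.1,0,3.3],[0,0,0]],
    [[0.1,0,3.4],[0,0,0]],
    [[0.1,0,3.5],[0,0,0]],
    [[0.1,0,3.5],[0,0,0]],
  ],
)

```text
time: 30.43
tool_pos: [529.3, 41.6, 99.1]
tool_rot: [-0.002, -0.048, 0.999, 0.001]
contact_force: [-18.2, 0.6, 31.6]
grip_width: 0.7
```

Emit:
carry_out(
  motion=[
    [[0,0,0.1],[0,0,0]],
    [[0,0,0.3],[0,0,0]],
    [[0,0,0.3],[0,0,0]],
  ],
)

```text
time: 30.68
tool_pos: [530.9, 41.6, 99.3]
tool_rot: [-0.0, -0.048, 0.999, 0.001]
contact_force: [-6.9, 0.8, 18.7]
grip_width: 0.8
```

Home (99.1). Now over the handle to the middle of the right side.

Emit:
carry_out(
  motion=[
    [[0,0,-2],[0,0,0]],
    [[0,0,-5],[0,0,0]],
    [[0,0,-7],[0,0,0]],
    [[0,-2,-8],[0,0,0]],
    [[0,-5,-8],[0,0,0]],
    [[0,-8,-8],[0,0,0]],
    [[0,-10,-8],[0,0,0]],
    [[0,-10,-6],[0,0,0]],
    [[0,-10,-4],[0,0,0]],
    [[0,-10,-3],[0,0,0]],
    [[0,-10,-3],[0,0,0]],
  ],
)

```text
time: 31.6
tool_pos: [538.5, -57.5, 125.8]
tool_rot: [-0.003, -0.048, 0.999, 0.002]
contact_force: [0.6, 0.0, -0.5]
grip_width: 0.4
```

```bash
python3 -c "
from h import *
pt(0,-50,97)"
```

```text
t=31.6 tcp=[538.5 -57.5 125.8] yd=95.5 w=0.4 F=[ 0.6  0.  -0.5] -> shift cm [ 0.   -0.06  2.88] rot [ 0.004 -0.006  0.009] rows 0.7
```

Emit:
carry_out(
  motion=[
    [[0.1,0,0.7],[0,0,0]],
    [[0.1,0,1.5],[0,0,0]],
    [[0.1,0,2.0],[0,0,0]],
    [[0.1,0,2.3],[0,0,0]],
    [[0.1,0,2.5],[0,0,0]],
    [[0.1,0,2.6],[0,0,0]],
    [[0.1,0,2.7],[0,0,0]],
    [[0.1,0,2.8],[0,0,0]],
    [[0.1,0,2.9],[0,0,0]],
    [[0.1,0,3.0],[0,0,0]],
    [[0.1,0,3.1],[0,0,0]],
    [[0.1,0,3.1],[0,0,0]],
  ],
)

```text
time: 32.6
tool_pos: [537.6, -57.5, 99.1]
tool_rot: [-0.004, -0.048, 0.999, 0.002]
contact_force: [-14.3, 2.8, 26.6]
grip_width: 0.7
```

Emit:
carry_out(
  motion=[
    [[0,0,0.1],[0,0,0]],
    [[0,0,0.3],[0,0,0]],
    [[0,0,0.3],[0,0,0]],
  ],
)

```text
time: 32.85
tool_pos: [539.3, -57.9, 99.2]
tool_rot: [-0.002, -0.048, 0.999, 0.001]
contact_force: [-4.4, 1.5, 17.2]
grip_width: 0.5
```

Emit:
carry_out(
  motion=[
    [[0,0,-2],[0,0,0]],
    [[0,0,-5],[0,0,0]],
    [[0,0,-8],[0,0,0]],
    [[0,0,-12],[0,0,0]],
    [[5,0,-12],[0,0,0]],
    [[9,0,-12],[0,0,0]],
    [[12,0,-12],[0,0,0]],
    [[12,0,-12],[0,0,0]],
    [[12,0,-12],[0,0,0]],
  ],
)

```text
time: 33.6
tool_pos: [419.6, -69.9, 219.5]
tool_rot: [-0.001, -0.048, 0.999, 0.001]
contact_force: [-0.2, -0.3, -0.2]
grip_width: 0.3
```

```bash
python3 chk.py 21; python3 -c "
from h import *
t=ctrl.camera('top');save('t21',t['image'][200:320,190:400],3.8)"
```

```text
(no output)
```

View pics/s21.png

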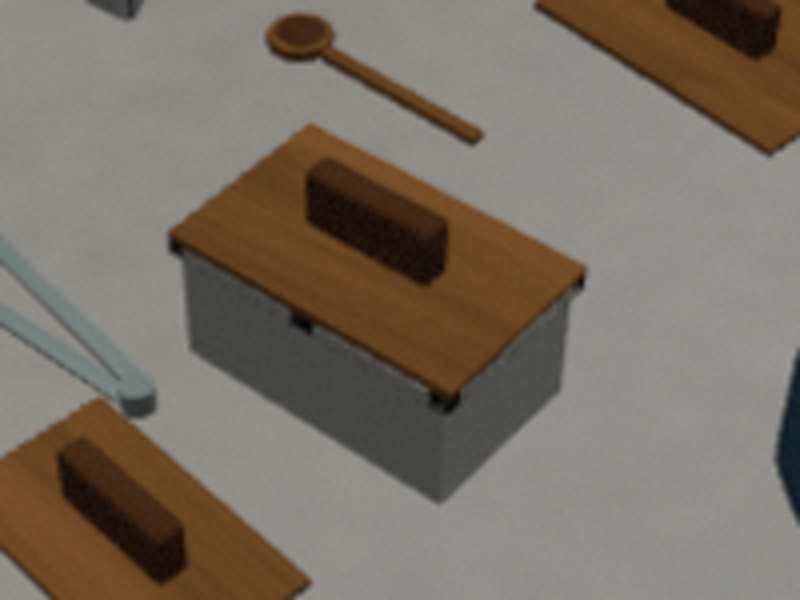

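View pics/w21.png

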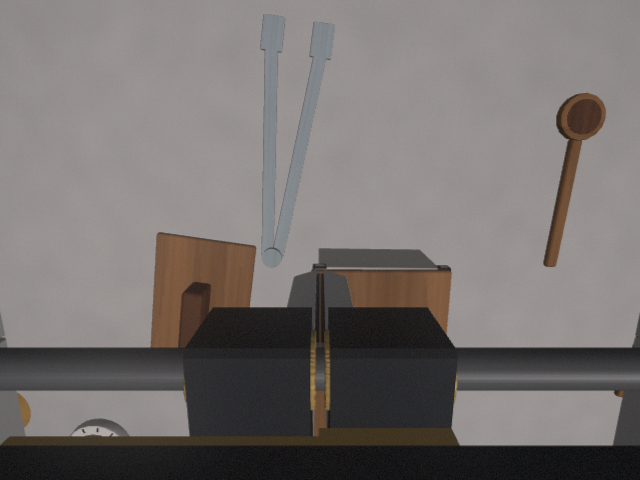

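View pics/t21.png

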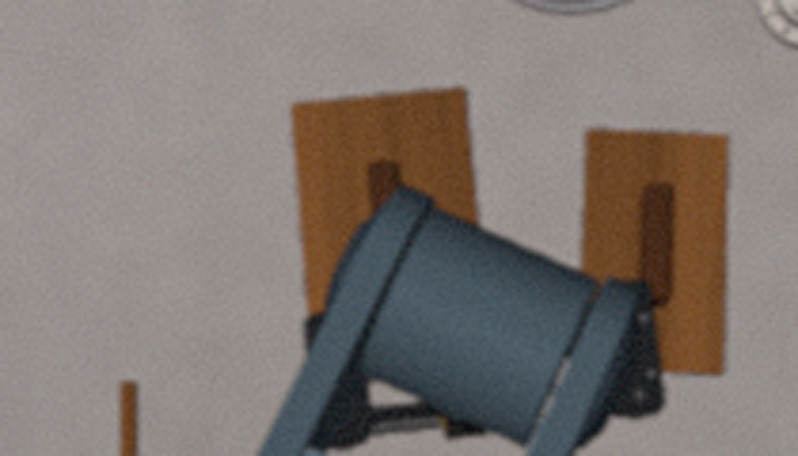

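The lid is centred and nearly flush, but a light sliver grows toward the far right corner, from (370,352) to (437,390), which had stopped 0.7 mm higher than the rest. I'll press the far corners a second time.

```bash
python3 -c "
from h import *
t=ctrl.camera('scene');save('s22',t['image'][200:270,270:400],6)
pt(84,-48,140)"
```

```text
t=33.8 tcp=[421.5 -70.  219.9] yd=95.6 w=0.3 F=[ 0.4 -0.5  0.3] -> shift cm [-20.18   0.15   7.9 ] rot [ 0.003 -0.004  0.01 ] rows 5.2
```

View pics/s22.png

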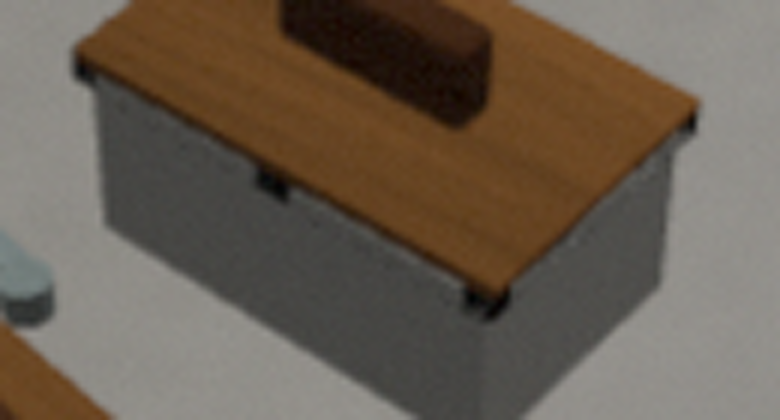

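Emit:
carry_out(
  motion=[
    [[-4,0,0],[0,0,0]],
    [[-8,0,0],[0,0,0]],
    [[-12,0,0],[0,0,0]],
    [[-16,0.1,2],[0,0,0.01]],
    [[-19.5,0.1,5],[0,0,0.01]],
    [[-20.2,0.1,7],[0,0,0.01]],
    [[-20.2,0.1,7.9],[0,0,0.01]],
    [[-20.2,0.1,8.5],[0,0,0.01]],
    [[-20.2,0.1,8.5],[0,0,0.01]],
    [[-20.2,0.1,8.5],[0,0,0.01]],
  ],
)

```text
time: 34.63
tool_pos: [622.1, -49.4, 135.0]
tool_rot: [-0.002, -0.044, 0.999, 0.001]
contact_force: [0.7, 0.9, -0.1]
grip_width: 0.6
```

```bash
python3 -c "
from h import *
pt(84,-50,97)"
```

```text
t=34.6 tcp=[622.1 -49.4 135. ] yd=95.0 w=0.6 F=[ 0.7  0.9 -0.1] -> shift cm [ 0.   -0.14  3.8 ] rot [ 0.002 -0.003 -0.   ] rows 0.9
```

Emit:
carry_out(
  motion=[
    [[0.1,-0.1,1.5],[0,0,0]],
    [[0.1,-0.1,2.5],[0,0,0]],
    [[0.1,-0.1,3.1],[0,0,0]],
    [[0.1,-0.1,3.4],[0,0,0]],
    [[0.1,-0.1,3.6],[0,0,0]],
    [[0.1,-0.1,3.8],[0,0,0]],
    [[0.1,-0.1,3.9],[0,0,0]],
    [[0.1,-0.1,4.0],[0,0,0]],
    [[0.1,-0.1,4.1],[0,0,0]],
    [[0.1,-0.1,4.2],[0,0,0]],
    [[0.1,-0.1,4.3],[0,0,0]],
    [[0.1,-0.1,4.4],[0,0,0]],
  ],
)

```text
time: 35.63
tool_pos: [621.2, -50.4, 98.9]
tool_rot: [-0.003, -0.044, 0.999, 0.001]
contact_force: [-23.3, 5.2, 43.9]
grip_width: 0.4
```

Emit:
carry_out(
  motion=[
    [[0,0,0.2],[0,0,0]],
    [[0,0,0.2],[0,0,0]],
    [[0,0,0.2],[0,0,0]],
  ],
)

```text
time: 35.88
tool_pos: [622.7, -50.8, 99.2]
tool_rot: [-0.001, -0.044, 0.999, 0.0]
contact_force: [-1.7, -0.1, 8.7]
grip_width: 0.5
```

Emit:
carry_out(
  motion=[
    [[0,0,-2],[0,0,0]],
    [[0,2,-3.5],[0,0,0]],
    [[0,5,-3.5],[0,0,0]],
    [[0,8,-3.5],[0,0,0]],
    [[0,10,-3.5],[0,0,0]],
    [[0,10,-2],[0,0,0]],
    [[0,10,-1],[0,0,0]],
    [[0,10,-0.5],[0,0,0]],
    [[0,10,0],[0,0,0]],
    [[0,10,0.2],[0,0,0]],
    [[0,10,0.4],[0,0,0]],
    [[0,10,0.5],[0,0,0]],
  ],
)

```text
time: 36.88
tool_pos: [613.3, 48.5, 99.0]
tool_rot: [-0.004, -0.044, 0.999, 0.001]
contact_force: [-18.6, 2.9, 34.1]
grip_width: 0.7
```

Emit:
carry_out(
  motion=[
    [[0,0,0.3],[0,0,0]],
    [[0,0,0.3],[0,0,0]],
  ],
)

```text
time: 37.05
tool_pos: [613.6, 48.3, 99.1]
tool_rot: [-0.004, -0.043, 0.999, 0.002]
contact_force: [-9.1, 3.2, 17.2]
grip_width: 0.4
```

All six points now stop at 98.9–99.3. I'll back away to get a clear final view.

Emit:
carry_out(
  motion=[
    [[0,0,-3],[0,0,0]],
    [[0,0,-7],[0,0,0]],
    [[0,0,-11],[0,0,0]],
    [[0,0,-14],[0,0,0]],
    [[3,-4,-14],[0,0,0]],
    [[6,-8,-14],[0,0,0]],
    [[9,-12,-14],[0,0,0]],
    [[12,-16,-14],[0,0,0]],
    [[14,-20,-14],[0,0,0]],
    [[14,-24,-14],[0,0,0]],
    [[14,-28,-14],[0,0,0]],
    [[14,-32,-14],[0,0,0]],
  ],
)

```text
time: 38.05
tool_pos: [500.5, -258.0, 239.5]
tool_rot: [-0.004, -0.042, 0.999, 0.001]
contact_force: [1.6, -0.9, 0.9]
grip_width: 0.4
```

Emit:
carry_out(
  motion=[
    [[0,-2,0],[0,0,0]],
    [[0,-2,0],[0,0,0]],
    [[0,-2,0],[0,0,0]],
  ],
)

```text
time: 38.3
tool_pos: [501.6, -279.4, 239.0]
tool_rot: [-0.004, -0.041, 0.999, 0.002]
contact_force: [0.3, 0.1, -0.7]
grip_width: 0.4
```

```bash
python3 -c "
from h import *
import pickle
t=ctrl.camera('top');save('t23',t['image']);c=ctrl.camera('scene');save('s23',c['image'])
save('s23z',c['image'][180:280,270:400],6)
pickle.dump((t,c),open('f.pkl','wb'))
hsv=cv2.cvtColor(t['image'],cv2.COLOR_RGB2HSV)
m=((hsv[...,1]>95)&(hsv[...,0]<20))[215:310,258:328].astype(np.uint8)
k=max(cv2.findContours(m,0,cv2.CHAIN_APPROX_NONE)[0],key=cv2.contourArea)
P=np.array([plane(t,258+u,215+v,91)[:2] for u,v in k[:,0]]).astype(np.float32)
print(cv2.minAreaRect(P))
"
```

```text
((534.6806030273438, -9.383590698242188), (182.8991241455078, 113.34019470214844), 5.044187068939209)
```

View pics/s23z.png

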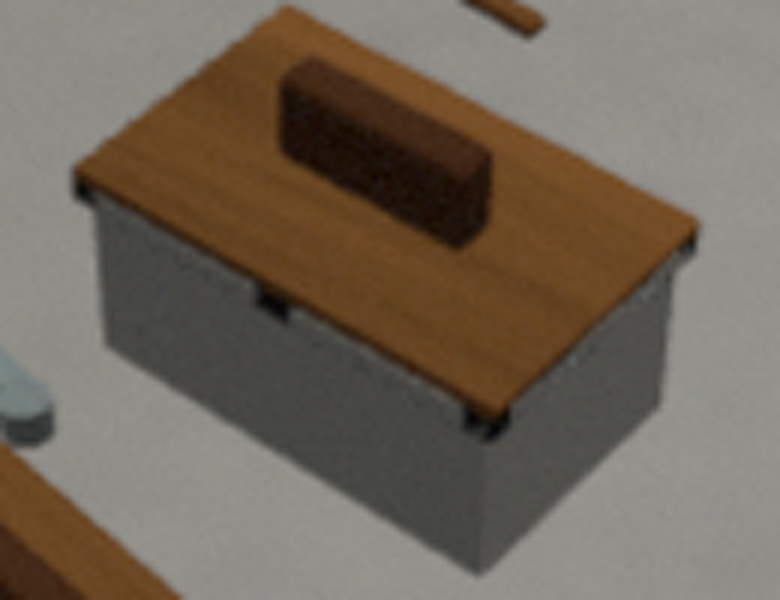

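View pics/t23.png

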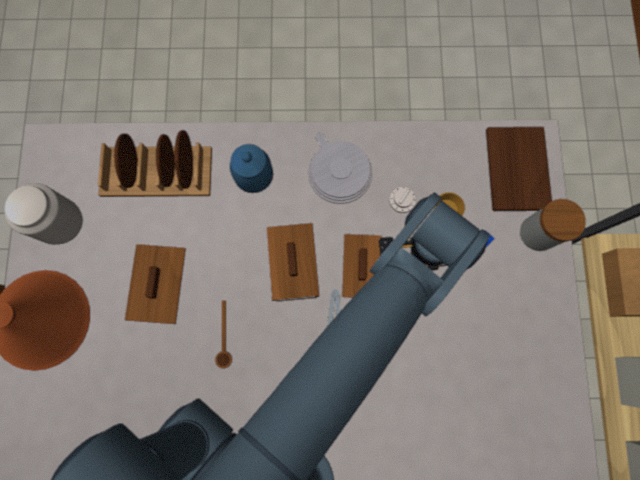

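View pics/s23.png

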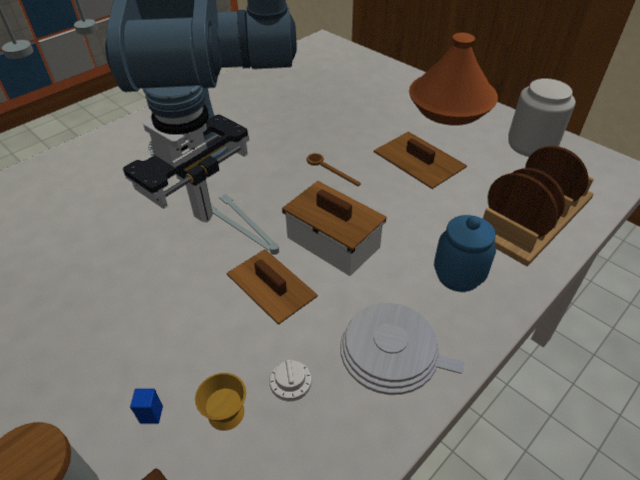

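```bash
python3 -c "
from rig import ctrl
print(ctrl.job_done())"
```

```text
the job is handed in; nothing more can be done
None
```

I put the two grey spice tins into the white tub, laid the middle-sized lid on it, and pressed all six gasket points. The job was handed in at about 38 s of the 208 s allowed; it gave no verdict.

**Tins:** Only two were on the ledge. I saw both standing in the tub just before the lid covered them. I left the blue look-alike alone.

**Pressing:** I pressed near left, far right, near right, far left, then the two side middles. The far right corner had stopped 0.7 mm higher than the rest, so I pressed it and far left again. All six points then stopped with the tool at 98.9–99.3 mm, against an expected 99 mm for fully home. The finger force at the stops was roughly 20–44 N.

**Last checks:**
- **Lid position:** The lid was centred at (534.7, -9.4) mm and turned 5.0°. The tub measured (533–535, -9.5) mm and 5.0° from the same camera.
- **Flushness:** The light gap at the far right corner was gone.
- **Everything else:** The bystanders and the other two lids looked unmoved, although the arm hid part of the top view.
- **Robot:** It was clear of everything, with near-zero force on the tool.

**Disagreement:** The wrist camera put the tub's centre about 4 mm further in y than the top camera did. I aimed in between, at y = -7.8 mm, and the plug went in freely.

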